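# Set up the drain stand

## Robot

A 7-joint arm with a two-finger parallel gripper is mounted at the origin on the work surface. World frame = base frame: x ahead of the robot, y to its left, z up, the work surface at z = 0. Lengths are in m, angles in rad, forces in N, time in s.
With the tool pointing down it reaches from about 0.35 to 0.9 m from the base axis. Payload 8.1 kg.
Tool frame: the origin (TCP) lies at the very end of the fingers, on their centre line; the grasp point (between the pads) lies 19 mm behind it; z points along the fingers, y is the line along which they close (so a half turn about z gives the same grasp; the last joint's range is limited). The gripper opens to 92 mm and grips with 3 to 60 N. Pads are 19 mm wide; open, the fingers measure 130 mm over their backs; the gripper's body (75 mm by 190 mm) begins 47 mm behind the grasp point.
Start: joints at [1.195, 0.434, 0.025, 1.573, -0.012, 1.134, -0.075], TCP at [0.168, -0.602, 0.227] pointing down, gripper open.
Joint ranges: [-2.62, 2.62], [-0.44, 2.09], [-1.27, 1.32], [0.08, 2.57], [-1.32, 4.46], [0.12, 2], [-2.74, 2.74]. Speed limits (rad/s): [2.22, 2.22, 3.01, 3.01, 3.14, 3.14, 3.14].

## Interface

Orientations are given as a rotation vector (axis times angle).
In Python, from cell import arm gives the robot as it stands.
- The arm moves only by the tool jog_arm, never from a script. Its argument "rows" is a list of rows, each a list of 3 entries, a list of its own where there are three numbers: the shift along the world's x, y, z in cm, then the turn, a rotation vector about the world's x, y, z in degrees, then the opening, from 0 (shut) to 1 (fully open). A call has 1 to 8 rows; each row is the pose to reach, as a shift and turn from the pose commanded when the call began; what a row does not reach only later rows make up. A row lasts 1/8 s, in which the tool goes at most 62.5 mm and 10.7 degrees, less where a joint would pass 70% of its speed; a pose out of reach is approached as far as the arm can. A call with a gripper value outside its range is refused whole. The fingers move at their own pace and stop on an object; "newtons" is the grip in N (left out, the last holds). Time passes only in rows, so rows that repeat a pose let the fingers close. It gives the time, the measured TCP pose, the force, the opening and the grip force at its end, in the units of the state.
- arm.observe(): the state, without advancing time (a new reading comes with each control period).
- arm.get_image(name): name is "scene" or "top" or "wrist"; returns a dict with "img" (420x560x3 uint8, red, green, blue), "depth" (420x560 float32, m along the optical axis (not along the pixel's ray), 0 where there is no reading), "fx", "fy", "cx", "cy" (pixels), "dist_coeffs" ([k1, k2, p1, p2, k3] as OpenCV has them; the pictures are not rectified), "rvec" (rotation vector, rad) and "tvec" (3), from world to camera coordinates, as OpenCV has them; the wrist camera has in their place "mount" (4x4, takes a point from camera to tool coordinates, whose origin is the TCP and whose axes are the flange's). Camera axes: x right, y down, z forward; pixel columns grow to the right and rows downward; lengths in m; the calibration is good to about 2 mm. A picture is of the moment at which its call begins: read the wrist's pose just before it.
- arm.sign_off(): hands the job in; it is judged then, once.
The state is a dict: "clock": time; "joints": joint angles; "dq": joint speeds; "joint_efforts": joint torques, N m; "position": TCP position; "ee_rot": TCP orientation; "force": force on the tool from outside, world axes, zero at the start; "ft_torque": the same for the moment, N m; "width": opening from 0.0 (shut) to 1.0 (fully open); "gripper_force": force on a finger pad.
Only numpy, scipy, OpenCV 4.12 (cv2) and the standard library are available. Lean on these libraries where they do the work, as an engineer would, in place of code of your own. Each camera call takes 0.05 s, during which the arm holds its last target. There are 200 camera calls.

## Task

Set up the drain stand: lay the plank under its jack foot, wind the crank clockwise until the whole foot bears firmly on the plank (the crank clearly stiffens) without jacking so hard that the stand would be hoisted, then slide the barrel bolt fully home into its keeper. Only then nest all the drip pans that are there on the stand's round mat, each flat inside the next larger one, with the handles fanned well apart so that none lies over or against another. Leave the other things on the bench where they stand.

Things in the scene. Friction and masses are not known exactly. Their poses are not given: they have to be found in the camera images.
- stand: Low drain stand of grey steel, fixed to the bench: plate 150 (x) x 260 mm (y) on four legs, outrigger jack at its -y end. Origin 52 mm below the mat's top, under its centre. -x is the front edge (with the barrel bolt), -y points from the mat to the jack, z up. Its height varies by up to 15 mm.
- plate_centre (a point): Centre of the top of the round black rubber mat (136 mm across, flat) on the stand, where the pans are nested; 52 mm above the stand's origin. x, y, z axes as the stand's.
- jack_axis (a point): On the jack's vertical axis at the height of the flat crank arm (18 mm wide, 8 mm thick, sweeping 70 mm round the axis). Tube (40 mm across) and gear housing (52 mm square) lie 130 to 21 mm below this point. A beam joins the tube to the stand on the +y side; the other sides are free.
- crank (a joint): Crank angle in rad, grows as wound clockwise seen from above (0 to 30). At 0 the arm points 0.7 rad anticlockwise from the stand's +x. Winding clockwise lowers the leg 20 mm a turn. Free it takes about 5 N at the knob; once the foot bears, about 0.05 N more per newton under the foot (60 N: about 8 N at the knob). Feel it in motion: at a stop friction masks it. Let go, the gear holds up to about 90 N under the foot and eases back to that from more.
- knob_mid (a point): Middle of the grip length of the crank knob, an upright black cylinder 26 mm across and 55 mm tall that spins freely on the end of the crank arm, 60 mm from the jack axis. This point is 32 mm above the knob's lower end (38 mm above the arm's mid plane), 23 mm below its top.
- foot: Jack foot, a round rubber disc 36 mm across and 10 mm thick below the jack tube, on the jack axis. Origin at the centre of its underside. It yields upward into the leg on a spring of 12 N per mm, up to 15 mm. At the start it hangs about 50 to 70 mm above the bench.
- plank: Loose hardwood packing plank 180 (x) x 56 (y) x 22 mm (z), 0.2 kg. Origin at the centre of its underside, x along its length.
- bolt (a joint): Travel of the barrel bolt in m: 0 fully withdrawn, 0.050 fully home in its keeper. It moves along the stand's -y. About 2.5 N of friction; it stays where it is left.
- bolt_post (a point): On the axis of the bolt's upright steel post (16 mm across, top 12 mm above this point, free for 28 mm below it), by which the bolt is pushed or pulled along. The bolt lies on the front edge of the stand; the keeper, a black bridge, is at the jack end, its top 20 mm below the height of this point.
- pan_62: Plain aluminium drip pan, 124 mm across the rim, 112 mm across the flat bottom, 44 mm tall at the rim, wall 3 mm, floor 5 mm, about 260 g, with one straight level handle. Origin at the centre of its underside, +x along the handle, z up. Handle: bar 14 mm wide, 18 mm tall, its underside level with the rim, running out to 125 mm from the pan's axis. May be absent.
- pan_62_tip (a point): End of the handle of the 124 mm pan, 125 mm from the pan's axis, 53 mm above its underside. The handle is well gripped 98 mm from the axis, at this height.
- pan_53: Plain aluminium drip pan, 106 mm across the rim, 94 mm across the flat bottom, 47 mm tall at the rim, wall 3 mm, floor 5 mm, about 220 g, with one straight level handle. Origin at the centre of its underside, +x along the handle, z up. Handle: bar 14 mm wide, 18 mm tall, its underside level with the rim, running out to 125 mm from the pan's axis. May be absent.
- pan_53_tip (a point): End of the handle of the 106 mm pan, 125 mm from the pan's axis, 56 mm above its underside. The handle is well gripped 98 mm from the axis, at this height.
- pan_44: Plain aluminium drip pan, 88 mm across the rim, 76 mm across the flat bottom, 50 mm tall at the rim, wall 3 mm, floor 5 mm, about 180 g, with one straight level handle. Origin at the centre of its underside, +x along the handle, z up. Handle: bar 14 mm wide, 18 mm tall, its underside level with the rim, running out to 125 mm from the pan's axis. May be absent.
- pan_44_tip (a point): End of the handle of the 88 mm pan, 125 mm from the pan's axis, 59 mm above its underside. The handle is well gripped 98 mm from the axis, at this height.
- pan_35: Plain aluminium drip pan, 70 mm across the rim, 58 mm across the flat bottom, 53 mm tall at the rim, wall 3 mm, floor 5 mm, about 150 g, with one straight level handle. Origin at the centre of its underside, +x along the handle, z up. Handle: bar 14 mm wide, 18 mm tall, its underside level with the rim, running out to 125 mm from the pan's axis. May be absent.
- pan_35_tip (a point): End of the handle of the 70 mm pan, 125 mm from the pan's axis, 62 mm above its underside. The handle is well gripped 98 mm from the axis, at this height.
- spray_can: Bystander: blue aerosol can, 56 mm across, 170 mm tall. Origin at the centre of its underside.
- oil_bottle: Bystander: grey oil bottle, 68 mm across, 190 mm tall. Origin at the centre of its underside.
- filter_cup: Bystander: steel oil-filter cup wrench, 80 mm across, 50 mm tall. Origin at the centre of its underside.
- spanner: Bystander: steel spanner 190 mm long lying flat, along its x. Origin at the centre of its underside.
- carton: Bystander: cardboard carton 110 x 70 x 50 mm. Origin at the centre of its underside.
- grease_tin: Bystander: red grease tin, 72 mm across, 50 mm tall. Origin at the centre of its underside.
Things that resemble listed ones, but are neither listed nor needed, are in the scene too. What is shaped like the pan_35 but purple is not meant.

How it is judged:
By the outcome, as a careful person would: the job done as asked, in the order asked, and still so for the second after the job is handed in, with the robot touching nothing.
Of pan_62, pan_53, pan_44, pan_35 only 2 to 4 are there at a start; the rules pass over those that are not, and their reading is None.
At some moment in a run one of pan_62, pan_53, pan_44, pan_35 may be knocked a few centimetres aside while the robot is not near it.
It also fails if it takes over 210 s, if anything falls off the work surface, if the arm or the gripper's body presses on something with over 40 N, if the wrist force passes 120 N, or if a joint passes its speed limit or range.

## Working session

There is one attempt and no reset: what is moved stays moved. The work goes in short steps, Python scripts to look and compute and a tool call to move; the robot and the scene stay as the last step left them, time stands still between calls to the robot, and variables do not carry over. Pictures are saved under pics/ and viewed, at most 14 in all, crops included, and the job is handed in when it is done.

Besides the shell and the picture viewer there is one more tool, called after "Emit:" as name(argument=value, ...), one argument or row to a line, values as JSON. jog_arm: Moves the arm, as the interface text tells. Its arguments: {"type":"object","properties":{"rows":{"type":"array","items":{"type":"array"}},"newtons":{"type":"number"}},"required":["rows"]}

```bash
ls; mkdir -p pics
cat > h.py <<'E'
import numpy as np, cv2, pickle
from cell import arm
from scipy.spatial.transform import Rotation as R
def grab(name):
    s=arm.observe(); d=arm.get_image(name); d['state']=s
    K=np.array([[d['fx'],0,d['cx']],[0,d['fy'],d['cy']],[0,0,1]]); d['K']=K
    if 'mount' in d:
        M=np.eye(4); M[:3,:3]=R.from_rotvec(s['ee_rot']).as_matrix(); M[:3,3]=s['position']
        d['T']=M@np.array(d['mount'])
    else:
        M=np.eye(4); M[:3,:3]=R.from_rotvec(np.ravel(d['rvec'])).as_matrix(); M[:3,3]=np.ravel(d['tvec']); d['T']=np.linalg.inv(M)
    pickle.dump(d,open(f'{name}.pkl','wb')); return d
def load(n): return pickle.load(open(f'{n}.pkl','rb'))
def cloud(d):
    h,w=d['depth'].shape
    uv=np.stack(np.meshgrid(np.arange(w),np.arange(h)),-1).reshape(-1,1,2).astype(np.float32)
    n=cv2.undistortPoints(uv,d['K'],np.array(d['dist_coeffs'])).reshape(h,w,2)
    P=np.dstack([n,np.ones((h,w))])*d['depth'][...,None]
    W=P@d['T'][:3,:3].T+d['T'][:3,3]; W[d['depth']==0]=np.nan
    return W
def ray(d,u,v,z):  # intersect pixel ray with height z
    n=cv2.undistortPoints(np.array([[[u,v]]],np.float32),d['K'],np.array(d['dist_coeffs'])).ravel()
    r=d['T'][:3,:3]@np.array([n[0],n[1],1]); o=d['T'][:3,3]
    return o+r*(z-o[2])/r[2]
def proj(d,P):
    T=np.linalg.inv(d['T']); return cv2.projectPoints(np.atleast_2d(P).astype(float),cv2.Rodrigues(T[:3,:3])[0],T[:3,3],d['K'],np.array(d['dist_coeffs']))[0].reshape(-1,2)
def save(d,fn,box=None,sc=1.4):
    im=d['img'][...,::-1]
    if box: im=im[box[1]:box[3],box[0]:box[2]]
    cv2.imwrite('pics/'+fn,cv2.resize(im,None,fx=sc,fy=sc,interpolation=cv2.INTER_CUBIC))
E
python3 - <<'E'
from h import *
for n in('top','scene'):
    d=grab(n); save(d,n+'1.png'); print(n,d['T'][:3,3],d['T'][:3,2])
print(arm.observe())
E
```

```text
pics
top [0.35453455 0.02759141 1.3255317 ] [ 1.58795216e-01 -8.81943608e-04 -9.87311147e-01]
scene [ 1.13608798 -0.55504419  1.33133589] [-0.42210247  0.41444339 -0.80626682]
{'clock': 0.1, 'joints': array([ 1.19537136,  0.4351393 ,  0.02498446,  1.57398414, -0.01161653,
        1.13399145, -0.07510602]), 'dq': array([ 0.00056704, -0.00367201,  0.00158493, -0.00096762, -0.00035789,
        0.00136373,  0.00055331]), 'joint_efforts': array([ 4.25612438e-03, -6.69130683e+01,  9.89091396e-01, -3.15150261e+01,
       -6.02933415e-02,  3.73373448e-02,  7.96888571e-05]), 'position': array([ 0.16823764, -0.60146958,  0.22604076]), 'ee_rot': array([-3.11109634e+00, -4.26898634e-01,  4.72152576e-04]), 'force': array([ 0.07036821, -0.73689477, -0.19480727]), 'ft_torque': array([-0.0265987 , -0.007865  ,  0.01037726]), 'gripper_force': 0.0, 'width': 0.9977138036080287}
```

View pics/top1.png

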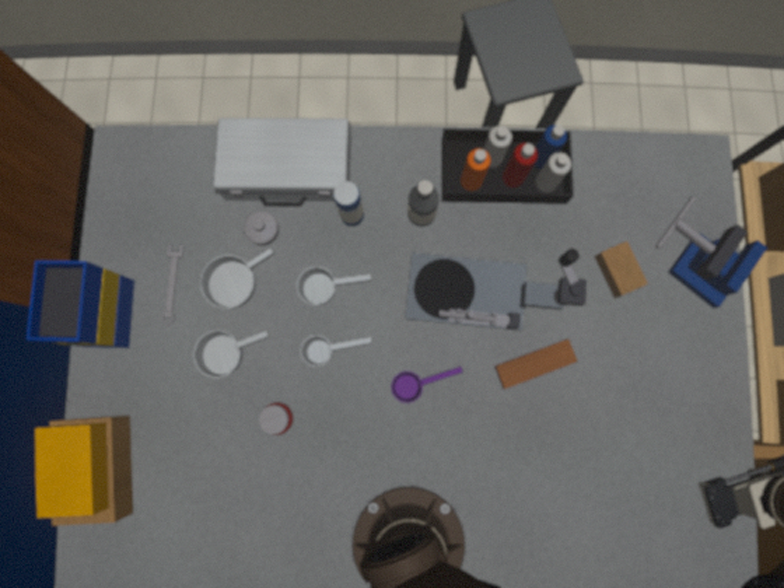

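View pics/scene1.png

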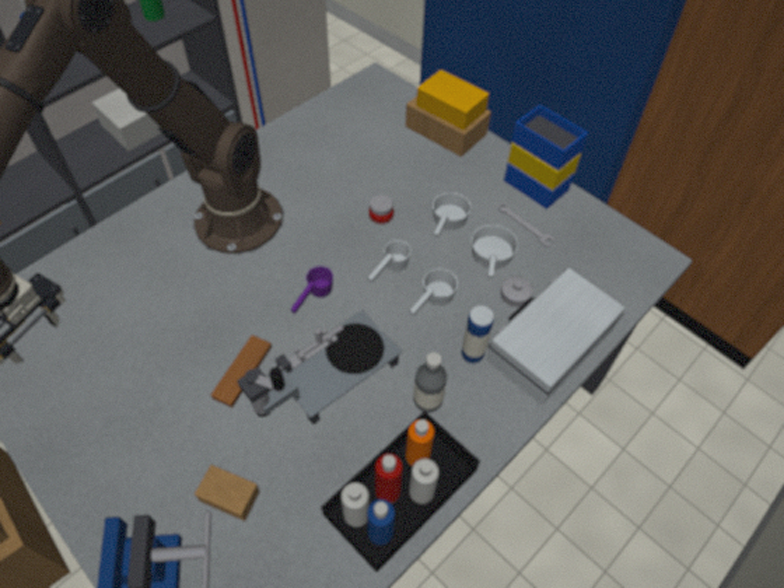

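The top view (800-wide pixels) shows the mat at (444,289), jack housing at (572,292) and knob at (569,256). The bolt is along the front edge, with its post near (503,320), and the plank is at (536,363). All four pans are present: 62 at (229,282), 53 at (219,354), 44 at (317,286) and 35 at (318,350). The purple pan at (406,386) is the decoy, and the tan block at (621,268) is the carton, not the plank.

```bash
cat > m1.py <<'E'
from h import *
t=load('top'); s=load('scene'); W=cloud(t)
def at(u,v,k=2):
    u=int(u/1.4);v=int(v/1.4); return np.nanmedian(W[v-k:v+k+1,u-k:u+k+1].reshape(-1,3),0).round(4)
for n,p in dict(mat=(444,289),plate=(505,275),housing=(572,295),knob=(569,256),plank=(536,363),bench=(400,420),can=(346,190),bot=(424,187),filt=(260,228)).items(): print(n,at(*p))
# mat circle
hsv=cv2.cvtColor(t['img'],cv2.COLOR_RGB2HSV)
def blob(mask,near,name):
    n,l,st,c=cv2.connectedComponentsWithStats(mask.astype(np.uint8)); u,v=int(near[0]/1.4),int(near[1]/1.4)
    m=l==l[v,u]; P=W[m]; P=P[np.isfinite(P).all(1)]; return m,P
m,P=blob((hsv[...,2]<45),(444,285),'mat'); zt=np.median(P[:,2]); c=cv2.findContours(m.astype(np.uint8),0,1)[0]
pts=np.array([ray(t,*q.ravel(),zt)[:2] for q in max(c,key=len)],np.float32)
print('mat',zt,cv2.minEnclosingCircle(pts),cv2.fitEllipse(pts))
h=hsv[...,0]; m,P=blob((h<18)&(hsv[...,1]>90),(536,363),'plank')
c=max(cv2.findContours(m.astype(np.uint8),0,1)[0],key=len); pts=np.array([ray(t,*q.ravel(),.022)[:2] for q in c],np.float32)
print('plank',np.median(P[:,2]),cv2.minAreaRect(pts))
# pans: points above 30mm in regions
for n,(u,v),r,hh in(('62',(229,282),62,.044),('53',(219,354),53,.047),('44',(317,286),44,.05),('35',(318,350),35,.053)):
    c0=ray(t,u/1.4,v/1.4,hh)[:2]
    sel=(np.abs(W[...,2]-hh-.009)<.016)&(np.hypot(*(W[...,:2]-c0).transpose(2,0,1))<.15)&(np.hypot(*(W[...,:2]-c0).transpose(2,0,1))>r+.012)
    hp=W[sel][:,:2]; near=hp
    print(n,'c',c0.round(3),'handle n',len(hp),'mean',hp.mean(0).round(3), 'floor',at(u,v))
save(t,'stand_t.png',(280,170,430,270),5); save(s,'stand_s.png',(150,210,300,310),5)
E
python3 m1.py
```

```text
mat [ 0.5602 -0.0707  0.0608]
plate [ 0.5941 -0.2058  0.0592]
housing [ 0.5282 -0.3109  0.2072]
knob [ 0.5922 -0.288   0.2757]
plank [ 0.4    -0.2794  0.0225]
bench [ 0.2683  0.0243 -0.0012]
can [0.7499 0.1424 0.1694]
bot [ 0.7513 -0.0175  0.1907]
filt [0.6985 0.3504 0.0486]
mat -0.0012512324910899375 ((0.7341968417167664, 0.051958467811346054), 1.2394126653671265) ((0.6440335512161255, 0.06141499802470207), (1.6808483600616455, 2.3262057304382324), 1.1299391984939575)
plank 0.02175243267606808 ((0.3984847068786621, -0.28235742449760437), (0.05269097909331322, 0.17762579023838043), 20.69185447692871)
62 c [0.571 0.414] handle n 0 mean [nan nan] floor [0.5786 0.4263 0.0068]
53 c [0.408 0.426] handle n 0 mean [nan nan] floor [0.4122 0.4398 0.0066]
44 c [0.563 0.212] handle n 0 mean [nan nan] floor [0.5716 0.2201 0.005 ]
35 c [0.42  0.205] handle n 0 mean [nan nan] floor [0.4228 0.2121 0.0053]m1.py:22: RuntimeWarning: Mean of empty slice.
  print(n,'c',c0.round(3),'handle n',len(hp),'mean',hp.mean(0).round(3), 'floor',at(u,v))
  ret = um.true_divide(
```

View crops.

View pics/stand_t.png

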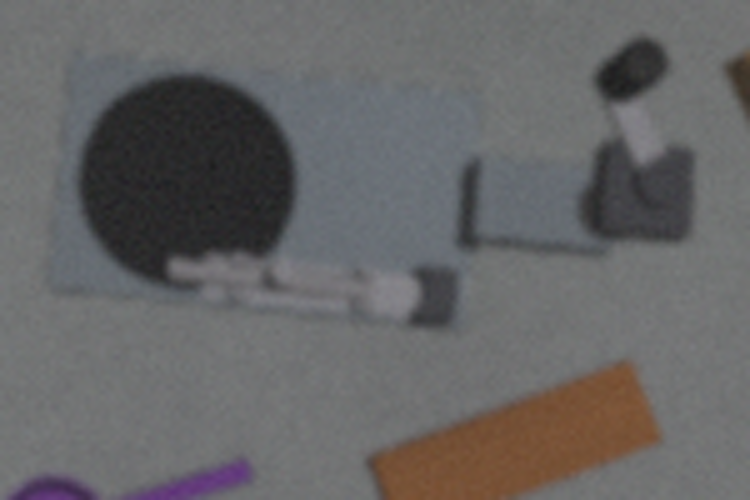

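View pics/stand_s.png

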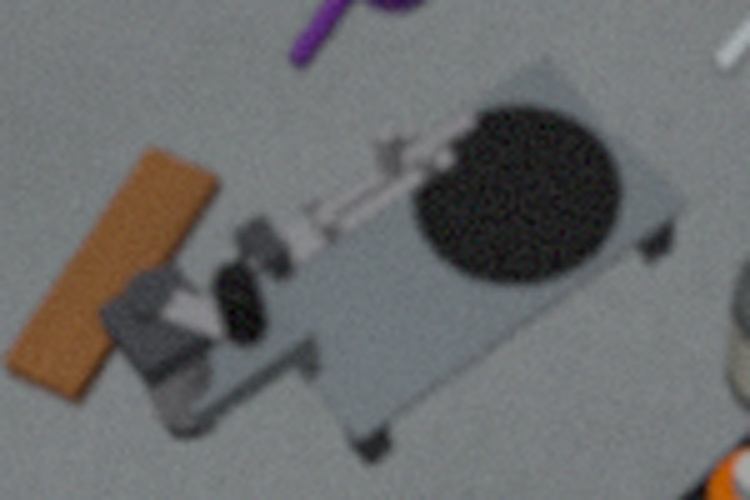

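Top crop: the mat centre is at (187,180), the plate's rear edge runs (75,60)–(475,95), the housing centre is about (648,192), and the knob top is at (645,55). In the scene crop the post stands at (390,145) and the knob top at about (232,270).

```bash
cat > m2.py <<'E'
from h import *
t=load('top'); s=load('scene'); W=cloud(t); S=cloud(s)
T=lambda x,y:(280+x/5,170+y/5); C=lambda x,y:(150+x/5,210+y/5)
m=ray(t,*T(187,180),.061); m2=ray(s,*C(520,193),.061); print('mat',m,m2)
a=ray(t,*T(75,60),.06);b=ray(t,*T(475,95),.06);c=ray(t,*T(50,292),.06);e=ray(t,*T(458,328),.06)
for q in(a,b,c,e):print(q.round(4))
print('yaw',np.degrees([np.arctan2((a-b)[0],(a-b)[1]),np.arctan2((c-e)[0],(c-e)[1])]))
# cloud near jack
P=np.vstack([W.reshape(-1,3),S.reshape(-1,3)]);P=P[np.isfinite(P).all(1)]
J=P[(P[:,0]>.42)&(P[:,0]<.68)&(P[:,1]<-.2)&(P[:,1]>-.4)]
for lo,hi in((.1,.15),(.15,.19),(.19,.205),(.205,.225),(.225,.25),(.25,.27),(.27,.285),(.285,.3)):
    q=J[(J[:,2]>lo)&(J[:,2]<hi)]; print(lo,hi,len(q),q.min(0).round(3)if len(q) else'',q.max(0).round(3)if len(q) else'',np.median(q,0).round(3)if len(q) else'')
B=P[(P[:,0]>.42)&(P[:,0]<.54)&(P[:,1]<0.05)&(P[:,1]>-.24)]
for lo,hi in((.07,.08),(.08,.09),(.09,.1),(.1,.11),(.11,.12),(.12,.14)):
    q=B[(B[:,2]>lo)&(B[:,2]<hi)]; print(lo,hi,len(q),q.min(0).round(3)if len(q) else'',q.max(0).round(3)if len(q) else'',np.median(q,0).round(3)if len(q) else'')
E
python3 m2.py
```

```text
mat [ 0.56005761 -0.07214823  0.061     ] [ 0.56451005 -0.07231436  0.061     ]
[ 0.6355 -0.0018  0.06  ]
[ 0.6169 -0.2534  0.06  ]
[0.4892 0.0121 0.06  ]
[ 0.4701 -0.2399  0.06  ]
yaw [4.22195177 4.31729048]
0.1 0.15 750 [ 0.507 -0.342  0.1  ] [ 0.571 -0.219  0.149] [ 0.551 -0.281  0.113]
0.15 0.19 162 [ 0.51  -0.349  0.15 ] [ 0.569 -0.291  0.19 ] [ 0.548 -0.321  0.182]
0.19 0.205 351 [ 0.511 -0.35   0.19 ] [ 0.567 -0.293  0.198] [ 0.536 -0.325  0.193]
0.205 0.225 361 [ 0.524 -0.336  0.205] [ 0.604 -0.284  0.225] [ 0.551 -0.313  0.219]
0.225 0.25 79 [ 0.526 -0.332  0.225] [ 0.606 -0.281  0.25 ] [ 0.595 -0.297  0.237]
0.25 0.27 59 [ 0.58  -0.31   0.251] [ 0.605 -0.281  0.27 ] [ 0.597 -0.295  0.262]
0.27 0.285 136 [ 0.581 -0.309  0.27 ] [ 0.607 -0.282  0.28 ] [ 0.593 -0.296  0.275]
0.285 0.3 0   
0.07 0.08 250 [ 0.473 -0.239  0.07 ] [ 0.529 -0.058  0.08 ] [ 0.499 -0.131  0.077]
0.08 0.09 199 [ 0.469 -0.24   0.08 ] [ 0.537 -0.057  0.09 ] [ 0.498 -0.152  0.083]
0.09 0.1 144 [ 0.472 -0.239  0.09 ] [ 0.521 -0.116  0.1  ] [ 0.49  -0.22   0.093]
0.1 0.11 15 [ 0.49  -0.239  0.101] [ 0.531 -0.115  0.11 ] [ 0.506 -0.134  0.103]
0.11 0.12 35 [ 0.49 -0.24  0.11] [ 0.533 -0.115  0.12 ] [ 0.499 -0.125  0.118]
0.12 0.14 18 [ 0.491 -0.132  0.12 ] [ 0.507 -0.116  0.128] [ 0.499 -0.125  0.123]
```

Four pans are present and the purple one is ignored. Estimates:
- Mat (.562,-.072,.061), stand yaw -4.25°.
- Jack axis (.539,-.3215), arm z .219. Knob (.594,-.2955).
- Post (.499,-.124), top z .125.
- Plank (.3985,-.282), long axis at -69°.

I start with the plank's +y end.

Emit:
jog_arm(
  rows=[
    [[20.5,38.7,-12.5],[0,0,-85],1],
    [[20.5,38.7,-12.5],[0,0,-85],1],
    [[20.5,38.7,-12.5],[0,0,-85],1],
    [[20.5,38.7,-12.5],[0,0,-85],1],
    [[20.5,38.7,-12.5],[0,0,-85],1],
    [[20.5,38.7,-12.5],[0,0,-85],1],
    [[20.5,38.7,-12.5],[0,0,-85],1],
    [[20.5,38.7,-12.5],[0,0,-85],1],
  ],
  newtons=40,
)

```text
clock: 1.1
position: [0.3738, -0.2131, 0.1012]
ee_rot: [-2.64, 1.703, 0.001]
force: [0.9, -0.8, 0.7]
width: 1.002
gripper_force: 0.0
```

Emit:
jog_arm(
  rows=[
    [[0,0,0],[0,0,0],1],
    [[0,0,0],[0,0,0],1],
  ],
)

```text
clock: 1.35
position: [0.3731, -0.2154, 0.1018]
ee_rot: [2.646, -1.693, -0.0]
force: [-0.0, -0.2, 0.6]
width: 0.998
gripper_force: 0.0
```

Emit:
jog_arm(
  rows=[
    [[0,0,-4.8],[0,0,-4],1],
    [[0,0,-9.7],[0,0,-4],1],
    [[0,0,-9.7],[0,0,-4],1],
    [[0,0,-9.7],[0,0,-4],0.3],
    [[0,0,-9.7],[0,0,-4],0.3],
    [[0,0,-9.7],[0,0,-4],0.3],
    [[0,0,-9.7],[0,0,-4],0.3],
    [[0,0,-9.7],[0,0,-4],0.3],
  ],
  newtons=40,
)

```text
clock: 2.35
position: [0.3734, -0.2151, 0.0052]
ee_rot: [-2.584, 1.787, -0.001]
force: [-0.9, 0.3, 6.9]
width: 0.607
gripper_force: 40.0
```

Emit:
jog_arm(
  rows=[
    [[0,0,1.2],[0,0,0],0.3],
    [[-4.3,-5.7,1.2],[0,0,0],0.3],
    [[-4.3,-10.7,1.2],[0,0,10],0.3],
    [[-4.3,-10.7,1.2],[0,0,20],0.3],
    [[-4.3,-10.7,1.2],[0,0,30],0.3],
    [[-4.3,-10.7,1.2],[0,0,40],0.3],
    [[-4.3,-10.7,1.2],[0,0,50],0.3],
    [[-4.3,-10.7,1.2],[0,0,60],0.3],
  ],
)

```text
clock: 3.35
position: [0.33, -0.3222, 0.0173]
ee_rot: [3.131, -0.247, -0.001]
force: [-0.0, -1.2, -2.3]
width: 0.608
gripper_force: 40.0
```

Emit:
jog_arm(
  rows=[
    [[0,0,0],[0,0,9.3],0.3],
    [[0,0,0],[0,0,9.3],0.3],
    [[0,0,0],[0,0,9.3],0.3],
  ],
)

```text
clock: 3.72
position: [0.3302, -0.3222, 0.017]
ee_rot: [3.141, -0.008, -0.0]
force: [0.1, -0.6, -1.6]
width: 0.608
gripper_force: 40.0
```

```bash
cat > m3.py <<'E'
from h import *
t=grab('top'); W=cloud(t); hsv=cv2.cvtColor(t['img'],cv2.COLOR_RGB2HSV)
m=((hsv[...,0]<18)&(hsv[...,1]>90)&(W[...,0]>.28)&(W[...,0]<.62)&(W[...,1]<-.2)&(W[...,1]>-.36)).astype(np.uint8)
n,l,st,c=cv2.connectedComponentsWithStats(m); i=1+st[1:,4].argmax(); P=W[l==i]
print('n',len(P),'z',np.nanmedian(P[:,2])); print(cv2.minAreaRect(P[np.isfinite(P).all(1)][:,:2].astype(np.float32))); print(st[i],arm.observe()['position'])
save(t,'p2.png',(240,170,440,290),4)
E
python3 m3.py
```

```text
n 671 z 0.032699650688048365
((0.4296955168247223, -0.3164370059967041), (0.06761153042316437, 0.12574619054794312), 88.19452667236328)
[387 230  18  40 671] [ 0.33023961 -0.32212182  0.01697951]
```

Emit:
jog_arm(
  rows=[
    [[3,0,0],[0,0,0],0.3],
    [[6,0,0],[0,0,0],0.3],
    [[9.7,0,0],[0,0,0],0.3],
    [[9.7,0,0],[0,0,0],0.3],
    [[9.7,0,-1.2],[0,0,0],0.3],
    [[9.7,0,-1.2],[0,0,0],0.3],
  ],
)

```text
clock: 4.53
position: [0.4264, -0.3221, 0.0041]
ee_rot: [3.142, -0.004, -0.001]
force: [0.8, -0.2, -1.2]
width: 0.609
gripper_force: 40.0
```

Run:
```python
from h import *
t=grab('top'); s=grab('scene')
a=cv2.resize(t['img'][170:270,300:420],None,fx=4.5,fy=4.5,interpolation=2); b=cv2.resize(s['img'][230:330,130:250],None,fx=4.5,fy=4.5,interpolation=2)
cv2.imwrite('pics/p3.png',np.hstack([a[:,:400],b[:,:400]])[...,::-1])
```

```text
(no output)
```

View pics/p3.png

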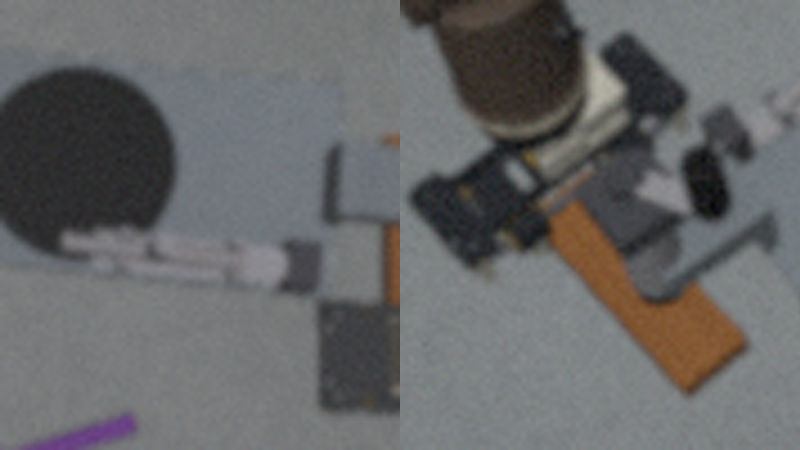

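Scene view: the plank (grey gripper on its near end) passes under the tube and comes out beyond it, around (690,350). I release it and go up to look.

Emit:
jog_arm(
  rows=[
    [[0,0,0],[0,0,0],1],
    [[0,0,0],[0,0,0],1],
    [[0,0,6],[0,0,0],1],
    [[-2,0,12],[0,0,0],1],
    [[-2,0,18],[0,0,0],1],
    [[-1,0,24],[0,0,0],1],
    [[0,0,30],[0,0,0],1],
    [[2,0,36],[0,0,0],1],
  ],
)

```text
clock: 5.62
position: [0.4464, -0.3221, 0.3665]
ee_rot: [3.141, -0.004, 0.0]
force: [1.1, -0.6, -0.4]
width: 0.999
gripper_force: 0.0
```

Emit:
jog_arm(
  rows=[
    [[0,0,0],[0,0,0],1],
    [[0,0,0],[0,0,0],1],
  ],
)

```text
clock: 5.88
position: [0.4466, -0.3219, 0.3635]
ee_rot: [-3.141, 0.002, 0.001]
force: [0.2, 0.2, -1.3]
width: 0.999
gripper_force: 0.0
```

Run:
```python
from h import *
t=grab('top'); w=grab('wrist'); 
print(w['T'][:3,3],w['T'][:3,2],w['fx'])
save(w,'w1.png',None,1.4)
for d in(t,w):
    W=cloud(d); hsv=cv2.cvtColor(d['img'],cv2.COLOR_RGB2HSV)
    m=((hsv[...,0]<18)&(hsv[...,1]>90)&(W[...,2]>.014)&(W[...,2]<.03)&(W[...,0]>.35)&(W[...,0]<.66)&(W[...,1]<-.25)&(W[...,1]>-.38))
    P=W[m][:,:2]; print(len(P),np.percentile(P,[1,50,99],0).round(4).tolist()); 
    for lo in(.42,.44,.46,.48,.56,.57,.58): 
        q=P[(P[:,0]>lo)&(P[:,0]<lo+.01),1]; 
        if len(q)>3: print(lo,np.percentile(q,[2,98]).round(4),q.mean().round(4))
```

```text
[ 0.52819517 -0.32229758  0.52119835] [-3.08284072e-01  2.97180321e-04 -9.51294299e-01] 374.2049295479044
600 [[0.413, -0.3471], [0.4698, -0.3203], [0.5864, -0.2944]]
0.42 [-0.3447 -0.2937] -0.3188
0.44 [-0.3451 -0.2945] -0.3197
0.46 [-0.3456 -0.2955] -0.3194
0.48 [-0.3462 -0.2945] -0.3207
0.58 [-0.3341 -0.3016] -0.3207
2942 [[0.4109, -0.35], [0.46, -0.3238], [0.5864, -0.297]]
0.42 [-0.3494 -0.2967] -0.323
0.44 [-0.3491 -0.297 ] -0.3231
0.46 [-0.3502 -0.2973] -0.3237
0.48 [-0.3499 -0.2976] -0.3238
0.57 [-0.3514 -0.3379] -0.3454
0.58 [-0.3513 -0.3201] -0.3356
```

View pics/w1.png

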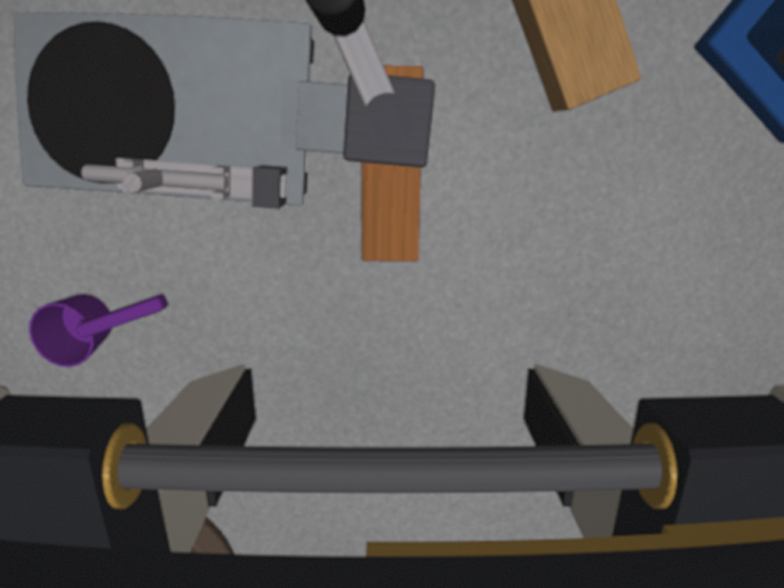

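The wrist view shows the plank running cleanly under the jack. The housing top corners are at (349,76), (434,82), (427,166) and (344,160), the knob is at (340,12), and the post is around (132,178).

Run:
```python
from h import *
w=load('wrist'); W=cloud(w)
def c(pts,z): return np.array([ray(w,u/1.4,v/1.4,z) for u,v in pts])
print('housing',c([(349,76),(434,82),(427,166),(344,160)],.198).round(4).tolist(),c([(349,76),(434,82),(427,166),(344,160)],.198).mean(0))
P=W.reshape(-1,3);P=P[np.isfinite(P).all(1)]
for nm,b,(lo,hi) in(('housing',(.48,.6,-.38,-.26),(.19,.203)),('knobtop',(.55,.65,-.35,-.24),(.272,.29)),('arm',(.53,.6,-.34,-.28),(.21,.23)),('post',(.47,.52,-.15,-.08),(.118,.135)),('mat',(.5,.6,-.1,-.05),(.05,.065))):
    q=P[(P[:,0]>b[0])&(P[:,0]<b[1])&(P[:,1]>b[2])&(P[:,1]<b[3])&(P[:,2]>lo)&(P[:,2]<hi)]
    print(nm,len(q),np.percentile(q,[2,50,98],0).round(4).tolist() if len(q) else '')
```

```text
housing [[0.561, -0.2992, 0.198], [0.5577, -0.3485, 0.198], [0.5096, -0.3452, 0.198], [0.5132, -0.2953, 0.198]] [ 0.53536562 -0.3220297   0.198     ]
housing 2432 [[0.5106, -0.3473, 0.1915], [0.5305, -0.3283, 0.1939], [0.5602, -0.2963, 0.1955]]
knobtop 336 [[0.5785, -0.3068, 0.2723], [0.5821, -0.2973, 0.2754], [0.5848, -0.2878, 0.2774]]
arm 2081 [[0.531, -0.3331, 0.2173], [0.554, -0.3127, 0.2199], [0.582, -0.2962, 0.2255]]
post 183 [[0.4885, -0.1323, 0.1188], [0.4959, -0.1262, 0.1226], [0.5033, -0.1184, 0.1245]]
mat 3071 [[0.5093, -0.0991, 0.0599], [0.555, -0.0752, 0.0618], [0.5982, -0.051, 0.0636]]
```

Emit:
jog_arm(
  rows=[
    [[6,1.5,0],[0,0,0],1],
    [[12,2.6,0],[0,0,0],1],
    [[14.5,2.6,0],[0,0,0],1],
    [[14.5,2.6,-5],[0,0,0],1],
    [[14.5,2.6,-10],[0,0,0],1],
    [[14.5,2.6,-12.8],[0,0,0],1],
    [[14.5,2.6,-12.8],[0,0,0],0.2],
    [[14.5,2.6,-12.8],[0,0,0],0.2],
  ],
  newtons=30,
)

```text
clock: 6.98
position: [0.5923, -0.2962, 0.2369]
ee_rot: [3.141, -0.002, 0.001]
force: [-0.6, -0.4, 0.3]
width: 0.833
gripper_force: 0.0
```

Emit:
jog_arm(
  rows=[
    [[0,0,0],[0,0,0],0.2],
    [[0,0,0],[0,0,0],0.2],
    [[0,0,0],[0,0,0],0.2],
  ],
)

```text
clock: 7.35
position: [0.5922, -0.2961, 0.2367]
ee_rot: [3.141, -0.002, 0.001]
force: [-0.6, 0.8, -1.1]
width: 0.504
gripper_force: 0.0
```

Emit:
jog_arm(
  rows=[
    [[0,0,0],[0,0,0],0.2],
    [[0,0,0],[0,0,0],0.2],
    [[0,0,0],[0,0,0],0.2],
    [[0,0,0],[0,0,0],0.2],
  ],
)

```text
clock: 7.85
position: [0.5921, -0.2963, 0.2361]
ee_rot: [3.141, -0.002, 0.0]
force: [0.6, -1.1, 1.5]
width: 0.275
gripper_force: 30.0
```

Run:
```python
from h import *
print(arm.observe())
ax=np.array([.5365,-.322]); r=.060; a0=np.arctan2(.0258,.0555)
# circle rows: displacement (cm) of circle point from start a0, clockwise, per 22.5 deg
for k in range(0,17): 
    a=a0-np.radians(22.5*k); print(k,(100*r*np.array([np.cos(a)-np.cos(a0),np.sin(a)-np.sin(a0)])).round(2))
```

```text
{'clock': 7.85, 'joints': array([ 0.59125608,  0.51506821, -0.32796574,  1.4375323 ,  0.17027649,
        1.21679458, -1.32819473]), 'dq': array([-0.00124054,  0.00220852,  0.00113022,  0.00174673,  0.00057008,
       -0.00022699, -0.00176887]), 'joint_efforts': array([-7.62045365e-01, -7.21501064e+01, -5.43419749e+00, -3.18090677e+01,
       -4.21600761e-01, -6.55550000e-03,  9.55736468e-04]), 'position': array([ 0.59205854, -0.29630576,  0.23609174]), 'ee_rot': array([ 3.14129619e+00, -1.97012259e-03,  2.53043774e-05]), 'force': array([ 0.62059371, -1.12837071,  1.53768572]), 'ft_torque': array([-0.20157809,  0.02111286,  0.00865196]), 'gripper_force': 29.99922662973404, 'width': 0.27482020935307033}
0 [0. 0.]
1 [ 0.55 -2.27]
2 [ 0.19 -4.59]
3 [-1.02 -6.59]
4 [-2.91 -7.97]
5 [-5.19 -8.52]
6 [-7.5  -8.16]
7 [-9.5  -6.95]
8 [-10.88  -5.06]
9 [-11.44  -2.78]
10 [-11.08  -0.47]
11 [-9.86  1.53]
12 [-7.97  2.91]
13 [-5.7   3.47]
14 [-3.38  3.11]
15 [-1.38  1.89]
16 [-0.  0.]
```

Emit:
jog_arm(
  rows=[
    [[0.55,-2.27,0],[0,0,0],0.2],
    [[0.19,-4.59,0],[0,0,0],0.2],
    [[-1.02,-6.59,0],[0,0,0],0.2],
    [[-2.91,-7.97,0],[0,0,0],0.2],
  ],
)

```text
clock: 8.35
position: [0.5643, -0.3749, 0.2361]
ee_rot: [-3.14, -0.001, -0.004]
force: [1.4, 8.6, 1.1]
width: 0.278
gripper_force: 30.0
```

Emit:
jog_arm(
  rows=[
    [[-2.28,-0.5,0],[0,0,0],0.2],
    [[-4.59,-0.1,0],[0,0,0],0.2],
    [[-6.59,1.1,0],[0,0,0],0.2],
    [[-7.97,2.98,0],[0,0,0],0.2],
  ],
)

```text
clock: 8.85
position: [0.4831, -0.3472, 0.2362]
ee_rot: [3.14, -0.005, 0.003]
force: [10.2, -0.7, -5.1]
width: 0.277
gripper_force: 30.0
```

Emit:
jog_arm(
  rows=[
    [[-0.46,2.28,0],[0,0,0],0.2],
    [[-0.1,4.6,0],[0,0,0],0.2],
    [[1.12,6.6,0],[0,0,0],0.2],
    [[3.01,7.97,0],[0,0,0],0.2],
  ],
)

```text
clock: 9.35
position: [0.5118, -0.2667, 0.2361]
ee_rot: [3.14, -0.004, -0.004]
force: [-1.8, -8.8, -2.3]
width: 0.278
gripper_force: 30.0
```

Emit:
jog_arm(
  rows=[
    [[2.27,0.52,0],[0,0,0],0.2],
    [[4.57,0.15,0],[0,0,0],0.2],
    [[6.55,-1.06,0],[0,0,0],0.2],
    [[7.9,-2.94,0],[0,0,0],0.2],
    [[8.42,-5.18,0],[0,0,0],0.2],
    [[8.06,-7.45,0],[0,0,0],0.2],
    [[6.9,-9.4,0],[0,0,0],0.2],
    [[5.04,-10.75,0],[0,0,0],0.2],
  ],
)

```text
clock: 10.35
position: [0.5656, -0.3741, 0.2362]
ee_rot: [3.142, -0.0, 0.006]
force: [3.7, 4.0, -1.5]
width: 0.275
gripper_force: 30.0
```

Emit:
jog_arm(
  rows=[
    [[-2.25,-0.52,0],[0,0,0],0.2],
    [[-4.55,-0.15,0],[0,0,0],0.2],
    [[-6.52,1.05,0],[0,0,0],0.2],
    [[-7.88,2.92,0],[0,0,0],0.2],
  ],
)

```text
clock: 10.85
position: [0.4834, -0.3474, 0.2362]
ee_rot: [3.138, -0.007, 0.0]
force: [4.3, -5.1, -2.5]
width: 0.28
gripper_force: 30.0
```

Emit:
jog_arm(
  rows=[
    [[-0.52,2.26,0],[0,0,0],0.2],
    [[-0.16,4.55,0],[0,0,0],0.2],
    [[1.04,6.53,0],[0,0,0],0.2],
    [[2.91,7.9,0],[0,0,0],0.2],
  ],
)

```text
clock: 11.35
position: [0.5125, -0.2662, 0.2361]
ee_rot: [3.14, -0.004, -0.004]
force: [-0.4, -10.0, -3.2]
width: 0.277
gripper_force: 30.0
```

Emit:
jog_arm(
  rows=[
    [[2.25,0.5,0],[0,0,0],0.2],
    [[4.55,0.13,0],[0,0,0],0.2],
    [[6.53,-1.06,0],[0,0,0],0.2],
    [[7.9,-2.94,0],[0,0,0],0.2],
  ],
)

```text
clock: 11.85
position: [0.5918, -0.2951, 0.2359]
ee_rot: [-3.141, 0.001, 0.006]
force: [-11.7, -0.1, 7.6]
width: 0.279
gripper_force: 30.0
```

Run:
```python
from h import *
s=grab('scene'); save(s,'s4.png',(140,230,260,320),6)
```

```text
(no output)
```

View pics/s4.png

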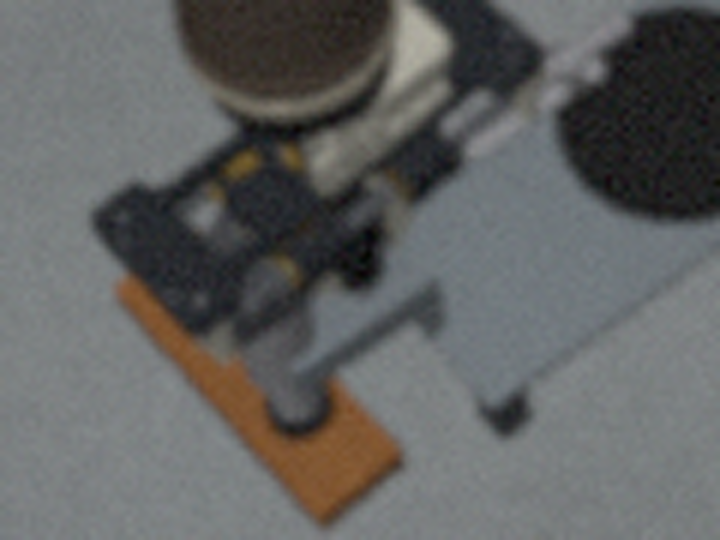

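The scene shows the dark foot disc at (298,410), low over the plank and centred across it. The crank is still free, so I continue.

Emit:
jog_arm(
  rows=[
    [[0.53,-2.25,0],[0,0,0],0.2],
    [[0.15,-4.52,0],[0,0,0],0.2],
    [[-1.04,-6.5,0],[0,0,0],0.2],
    [[-2.91,-7.87,0],[0,0,0],0.2],
  ],
)

```text
clock: 12.4
position: [0.5663, -0.3737, 0.2362]
ee_rot: [-3.141, -0.0, -0.007]
force: [5.0, 3.4, -0.9]
width: 0.279
gripper_force: 30.0
```

Emit:
jog_arm(
  rows=[
    [[-2.25,-0.52,0],[0,0,0],0.2],
    [[-4.55,-0.15,0],[0,0,0],0.2],
  ],
)

```text
clock: 12.65
position: [0.5191, -0.3782, 0.2362]
ee_rot: [3.138, -0.005, 0.006]
force: [7.9, -2.7, -2.9]
width: 0.277
gripper_force: 30.0
```

Resistance is rising (about 6 N, then 8 N). To measure the load properly I unwind 135° and rewind, reading each step.

Emit:
jog_arm(
  rows=[
    [[2.29,-0.36,0],[0,0,0],0.2],
    [[4.55,0.19,0],[0,0,0],0.2],
    [[6.43,1.55,0],[0,0,0],0.2],
    [[7.63,3.54,0],[0,0,0],0.2],
    [[7.98,5.84,0],[0,0,0],0.2],
    [[7.43,8.1,0],[0,0,0],0.2],
  ],
)

```text
clock: 13.4
position: [0.5918, -0.295, 0.2359]
ee_rot: [3.139, -0.003, -0.003]
force: [-10.1, -10.5, 4.8]
width: 0.28
gripper_force: 30.0
```

Emit:
jog_arm(
  rows=[
    [[0.54,-2.25,0],[0,0,0],0.2],
  ],
)

```text
clock: 13.52
position: [0.597, -0.3113, 0.236]
ee_rot: [-3.138, -0.007, 0.006]
force: [-8.3, 4.2, 3.3]
width: 0.276
gripper_force: 30.0
```

Emit:
jog_arm(
  rows=[
    [[-0.36,-2.3,0],[0,0,0],0.2],
  ],
)

```text
clock: 13.65
position: [0.5958, -0.3361, 0.2361]
ee_rot: [-3.138, -0.005, -0.001]
force: [-3.4, 6.5, 2.8]
width: 0.28
gripper_force: 30.0
```

Emit:
jog_arm(
  rows=[
    [[-1.2,-1.98,0],[0,0,0],0.2],
  ],
)

```text
clock: 13.78
position: [0.5854, -0.3573, 0.2362]
ee_rot: [-3.139, -0.004, -0.007]
force: [3.5, 5.3, 0.1]
width: 0.278
gripper_force: 30.0
```

Emit:
jog_arm(
  rows=[
    [[-1.87,-1.37,0],[0,0,0],0.2],
  ],
)

```text
clock: 13.9
position: [0.5672, -0.3731, 0.2363]
ee_rot: [3.141, 0.001, 0.01]
force: [8.2, -0.1, -2.7]
width: 0.278
gripper_force: 30.0
```

Emit:
jog_arm(
  rows=[
    [[-2.26,-0.54,0],[0,0,0],0.2],
  ],
)

```text
clock: 14.02
position: [0.5436, -0.3807, 0.2363]
ee_rot: [3.138, -0.002, 0.009]
force: [7.9, -4.0, -3.8]
width: 0.275
gripper_force: 30.0
```

Emit:
jog_arm(
  rows=[
    [[-2.29,0.36,0],[0,0,0],0.2],
  ],
)

```text
clock: 14.15
position: [0.5194, -0.3782, 0.2363]
ee_rot: [3.137, -0.005, 0.007]
force: [7.5, -6.3, -2.8]
width: 0.281
gripper_force: 30.0
```

Resistance climbs 5.5, 5.4, 6.3, 7.1, 7.5, 9.1 N per 22.5° step. That matches the expected slope of about 0.75 N per step and puts 60–70 N under the foot, so the jack is firm. I release the knob and go to the bolt.

Emit:
jog_arm(
  rows=[
    [[0,0,0],[0,0,0],0.6],
    [[0,0,0],[0,0,0],0.6],
    [[0,0,0],[0,0,0],0.6],
    [[0,0,5],[0,0,0],0.6],
    [[0,0,10],[0,0,0],0.6],
    [[-1,6,11],[0,0,0],0.6],
    [[-2,12,11],[0,0,0],0.6],
    [[-2.2,18,8],[0,0,0],0.6],
  ],
)

```text
clock: 15.15
position: [0.4977, -0.1967, 0.3199]
ee_rot: [3.14, -0.0, 0.007]
force: [1.2, 0.4, -0.3]
width: 0.604
gripper_force: 0.0
```

Emit:
jog_arm(
  rows=[
    [[0,6,-3],[0,0,0],0.6],
    [[0,6,-3],[0,0,0],0.6],
    [[0,6,-3],[0,0,0],0.6],
  ],
)

```text
clock: 15.52
position: [0.4969, -0.1388, 0.2882]
ee_rot: [3.141, 0.001, -0.0]
force: [0.8, -0.5, -0.9]
width: 0.601
gripper_force: 0.0
```

Run:
```python
from h import *
t=grab('top'); s=grab('scene'); w=grab('wrist')
for d,nm in((t,'t'),(s,'s'),(w,'w')):
    P=cloud(d).reshape(-1,3);P=P[np.isfinite(P).all(1)]
    for lo,hi in((.07,.1),(.105,.117),(.117,.135)):
        q=P[(P[:,0]>.46)&(P[:,0]<.53)&(P[:,1]>-.16)&(P[:,1]<-.08)&(P[:,2]>lo)&(P[:,2]<hi)]
        print(nm,lo,len(q),np.percentile(q,[3,50,97],0).round(4).tolist() if len(q) else '')
save(w,'w2.png',None,1.2)
```

```text
t 0.07 46 [[0.4865, -0.1584, 0.0733], [0.4907, -0.1198, 0.0788], [0.4988, -0.0943, 0.0845]]
t 0.105 0 
t 0.117 0 
s 0.07 120 [[0.4904, -0.1556, 0.0729], [0.5018, -0.1156, 0.0793], [0.5125, -0.083, 0.0953]]
s 0.105 11 [[0.4994, -0.1348, 0.1068], [0.5033, -0.1297, 0.112], [0.5066, -0.1206, 0.1165]]
s 0.117 16 [[0.4927, -0.133, 0.118], [0.4992, -0.1272, 0.1215], [0.5057, -0.1216, 0.1239]]
w 0.07 1110 [[0.4878, -0.1571, 0.0748], [0.4987, -0.11, 0.081], [0.5103, -0.0823, 0.0904]]
w 0.105 48 [[0.4962, -0.1318, 0.1057], [0.5027, -0.1256, 0.1122], [0.5038, -0.1175, 0.1164]]
w 0.117 243 [[0.4897, -0.1311, 0.1192], [0.4969, -0.1241, 0.1227], [0.5034, -0.1177, 0.1241]]
```

View pics/w2.png

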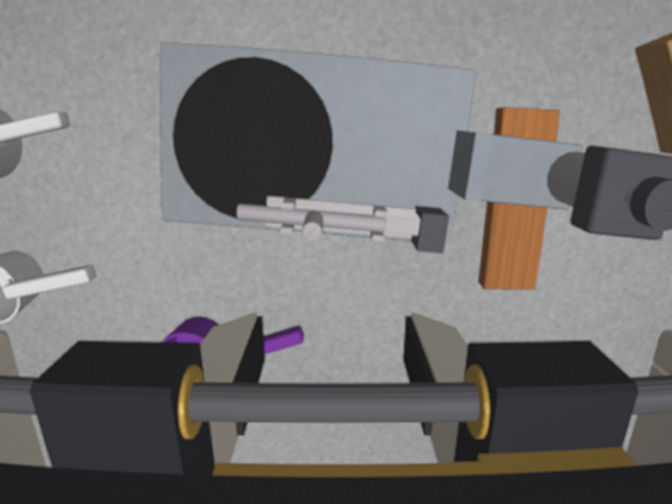

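The wrist view shows the post at (312,228) and the bolt short of the black keeper at (432,230). I grip the post.

Emit:
jog_arm(
  rows=[
    [[0,1.4,-6],[0,0,-4],0.6],
    [[0,1.4,-12],[0,0,-4],0.6],
    [[0,1.4,-17],[0,0,-4],0.6],
    [[0,1.4,-19.1],[0,0,-4],0.6],
    [[0,1.4,-19.1],[0,0,-4],0.1],
    [[0,1.4,-19.1],[0,0,-4],0.1],
    [[0,1.4,-19.1],[0,0,-4],0.1],
    [[0,1.4,-19.1],[0,0,-4],0.1],
  ],
  newtons=15,
)

```text
clock: 16.68
position: [0.4971, -0.1253, 0.0981]
ee_rot: [3.139, -0.112, 0.003]
force: [-0.5, -0.3, -0.1]
width: 0.219
gripper_force: 0.0
```

Emit:
jog_arm(
  rows=[
    [[0,0,0],[0,0,0],0.1],
    [[0,0,0],[0,0,0],0.1],
    [[0,0,0],[0,0,0],0.1],
  ],
)

```text
clock: 17.05
position: [0.4971, -0.125, 0.0979]
ee_rot: [3.139, -0.111, 0.002]
force: [-1.2, -0.1, 6.8]
width: 0.17
gripper_force: 15.0
```

Emit:
jog_arm(
  rows=[
    [[-0.07,-1,0],[0,0,0],0.1],
    [[-0.15,-2,0],[0,0,0],0.1],
    [[-0.22,-3,0],[0,0,0],0.1],
    [[-0.29,-4,0],[0,0,0],0.1],
    [[-0.34,-4.6,0],[0,0,0],0.1],
  ],
)

```text
clock: 17.68
position: [0.4934, -0.167, 0.0978]
ee_rot: [-3.135, 0.107, -0.0]
force: [-3.2, 25.8, 11.2]
width: 0.169
gripper_force: 15.0
```

Emit:
jog_arm(
  rows=[
    [[0,0,0],[0,0,0],0.1],
    [[0,0,0],[0,0,0],0.1],
  ],
)

```text
clock: 17.92
position: [0.4934, -0.1668, 0.0978]
ee_rot: [-3.136, 0.106, 0.0]
force: [-2.6, 14.4, 11.1]
width: 0.171
gripper_force: 15.0
```

Emit:
jog_arm(
  rows=[
    [[0,-0.2,0],[0,0,0],0.1],
    [[0,-0.2,0],[0,0,0],0.1],
    [[0,-0.2,0],[0,0,0],0.1],
  ],
)

```text
clock: 18.3
position: [0.4934, -0.1669, 0.0978]
ee_rot: [-3.134, 0.103, 0.001]
force: [-3.7, 19.5, 12.0]
width: 0.169
gripper_force: 15.0
```

Emit:
jog_arm(
  rows=[
    [[0,0.3,0],[0,0,0],0.5],
    [[0,0.3,0],[0,0,0],0.5],
    [[0,0.3,0],[0,0,0],0.5],
    [[0,0.3,5],[0,0,0],0.5],
    [[0,0.3,11],[0,0,0],0.5],
    [[-2,0.3,15],[0,0,0],0.6],
    [[-2,0.3,15],[0,0,0],0.6],
  ],
)

```text
clock: 19.18
position: [0.4738, -0.1712, 0.2503]
ee_rot: [3.137, -0.114, 0.008]
force: [0.4, -1.1, -0.6]
width: 0.598
gripper_force: 0.0
```

Run:
```python
from h import *
w=grab('wrist'); save(w,'w3.png',(150,60,450,260),2.6)
P=cloud(w).reshape(-1,3);P=P[np.isfinite(P).all(1)]
q=P[(P[:,0]>.46)&(P[:,0]<.53)&(P[:,1]>-.2)&(P[:,1]<-.08)&(P[:,2]>.117)&(P[:,2]<.135)]
print(len(q),np.percentile(q,[3,50,97],0).round(4).tolist())
```

```text
318 [[0.4859, -0.1735, 0.1196], [0.493, -0.1668, 0.1228], [0.4995, -0.1601, 0.1243]]
```

View pics/w3.png

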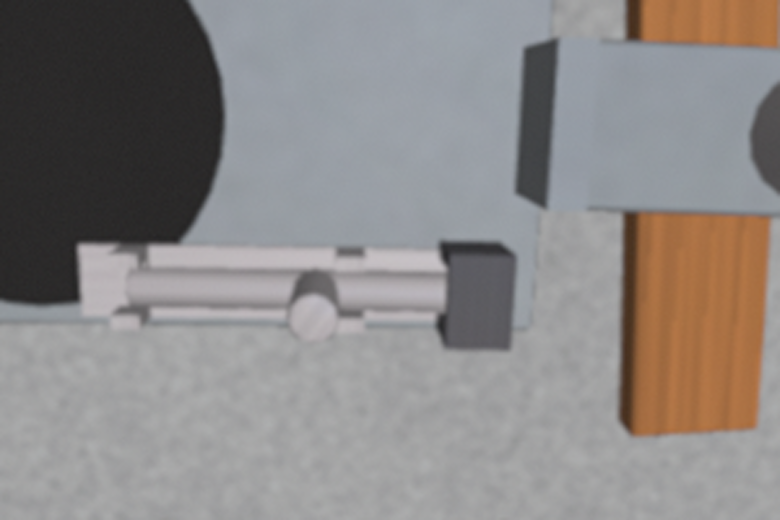

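The close view shows the rod entering the keeper at (445,288), its tail flush with the rear guide at (128,285), and the post against its stop: the bolt is home. Next I look at the pans.

Emit:
jog_arm(
  rows=[
    [[-2,5,6],[0,0,0],0.4],
    [[-2,11,11],[0,0,0],0.4],
    [[-2,17,11],[0,0,0],0.4],
    [[-2,23,11],[0,0,0],0.4],
    [[-2,29,11],[0,0,0],0.4],
    [[-2,35,11],[0,0,0],0.4],
    [[-2,41,11],[0,0,0],0.4],
    [[-2,46,11],[0,0,0],0.4],
  ],
)

```text
clock: 20.23
position: [0.4533, 0.2895, 0.3555]
ee_rot: [3.138, -0.113, -0.002]
force: [0.8, -0.8, 0.4]
width: 0.399
gripper_force: 0.0
```

Emit:
jog_arm(
  rows=[
    [[0,0,0],[0,0,4],0.4],
    [[0,0,0],[0,0,4],0.4],
    [[0,0,0],[0,0,4],0.4],
  ],
)

```text
clock: 20.6
position: [0.4536, 0.287, 0.3562]
ee_rot: [3.141, -0.007, -0.002]
force: [0.9, -0.3, -0.5]
width: 0.4
gripper_force: 0.0
```

Run:
```python
from h import *
w=grab('wrist'); save(w,'w4.png',None,1.4); print(arm.observe()['joints'].round(2),w['state']['position'],w['state']['ee_rot'])
```

```text
[-0.07  0.31 -0.79  1.53  0.22  1.4  -2.45] [0.45361141 0.28696376 0.35624853] [ 3.14058943e+00 -6.65018724e-03 -1.67043351e-03]
```

View pics/w4.png

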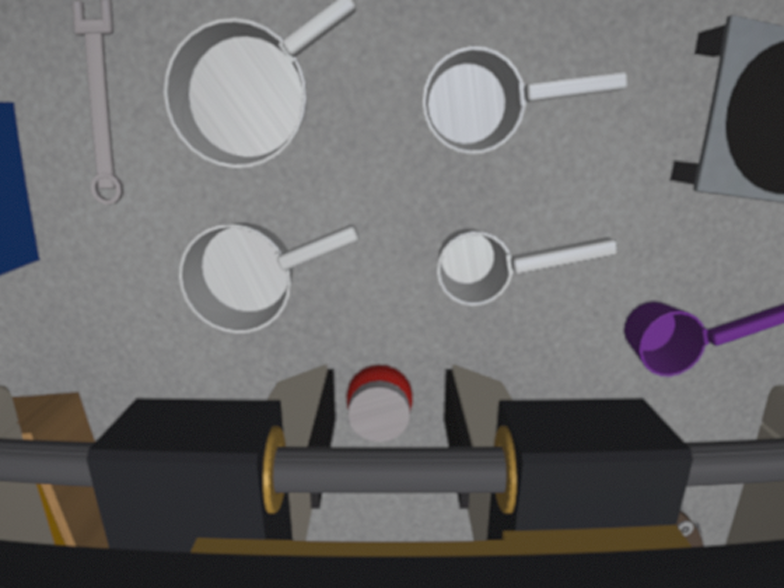

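Wrist view: rim centres are pan_62 (235,93), pan_53 (236,278), pan_44 (474,100) and pan_35 (475,268). The handle tips are at (352,6), (354,236), (626,81) and (615,247). The purple pan at (666,340) is the decoy.

```bash
cat > pan.py <<'E'
from h import *
def pans(w,px,sc=1.4):
    p=w['state']['position']
    for n,(c,b,t,h) in px.items():
        C=ray(w,c[0]/sc,c[1]/sc,h); T=ray(w,t[0]/sc,t[1]/sc,h+.018); B=ray(w,b[0]/sc,b[1]/sc,h+.018)
        a=np.arctan2(*(T-C)[:2][::-1]); u=np.array([np.cos(a),np.sin(a)]); ab=np.degrees(np.arctan2(*(T-B)[:2][::-1]))
        g=C[:2]+.098*u
        print(n,'c',C[:2].round(4),'ang',np.degrees(a).round(1),ab.round(1),'L',np.hypot(*(T-C)[:2]).round(4),'grasp',g.round(4),'shift cm',(100*(g-p[:2])).round(1),'tcp z',h+.009-.019)
if __name__=='__main__':
    pans(load('wrist'),{62:((235,93),(288,47),(352,6),.044),53:((236,278),(283,262),(354,236),.047),44:((474,100),(528,93),(626,81),.05),35:((475,268),(515,264),(615,247),.053)})
E
python3 pan.py
```

```text
62 c [0.572  0.4172] ang -58.3 -60.0 L 0.1206 grasp [0.6234 0.3338] shift cm [17.   4.7] tcp z 0.034
53 c [0.4088 0.4288] ang -69.5 -70.3 L 0.1199 grasp [0.443 0.337] shift cm [-1.1  5. ] tcp z 0.037000000000000005
44 c [0.5639 0.214 ] ang -82.4 -81.9 L 0.1235 grasp [0.5769 0.1168] shift cm [ 12.3 -17. ] tcp z 0.04000000000000001
35 c [0.4186 0.208 ] ang -79.0 -80.1 L 0.1226 grasp [0.4373 0.1118] shift cm [ -1.6 -17.5] tcp z 0.043
```

Emit:
jog_arm(
  rows=[
    [[5,1.5,-5],[0,0,10],0.35],
    [[10,3,-10],[0,0,20],0.35],
    [[14,4.7,-15],[0,0,30],0.35],
    [[17,4.7,-20],[0,0,40],0.35],
    [[17,4.7,-20],[0,0,50],0.35],
    [[17,4.7,-20],[0,0,60],0.35],
    [[17,4.7,-20],[0,0,70],0.35],
    [[17,4.7,-20],[0,0,80],0.35],
  ],
)

```text
clock: 21.65
position: [0.6238, 0.3336, 0.1569]
ee_rot: [2.404, 2.021, -0.001]
force: [-0.5, -0.1, -0.2]
width: 0.352
gripper_force: 0.0
```

Emit:
jog_arm(
  rows=[
    [[0,0,0],[0,0,10],0.35],
    [[0,0,0],[0,0,20],0.35],
    [[0,0,0],[0,0,30],0.35],
    [[0,0,0],[0,0,41.7],0.35],
    [[0,0,0],[0,0,41.7],0.35],
    [[0,0,0],[0,0,41.7],0.35],
  ],
)

```text
clock: 22.4
position: [0.6235, 0.3344, 0.157]
ee_rot: [1.539, 2.739, -0.0]
force: [0.6, 0.8, 0.3]
width: 0.353
gripper_force: 0.0
```

Run:
```python
from h import *
o=arm.observe(); print(o['position'],R.from_rotvec(o['ee_rot']).as_matrix().round(3).tolist(),o['joints'].round(2))
```

```text
[0.62346745 0.33436048 0.15702218] [[-0.52, 0.854, 0.0], [0.854, 0.52, -0.0], [-0.0, -0.0, -1.0]] [-0.01  0.88 -1.1   1.37  0.77  1.36 -0.56]
```

Emit:
jog_arm(
  rows=[
    [[0,0,-5],[0,0,0],0.35],
    [[0,0,-10],[0,0,0],0.35],
    [[0,0,-12.2],[0,0,0],0.35],
    [[0,0,-12.2],[0,0,0],0.35],
    [[0,0,-12.2],[0,0,0],0.05],
    [[0,0,-12.2],[0,0,0],0.05],
    [[0,0,-12.2],[0,0,0],0.05],
    [[0,0,-12.2],[0,0,0],0.05],
  ],
  newtons=60,
)

```text
clock: 23.4
position: [0.6241, 0.3357, 0.037]
ee_rot: [1.532, 2.741, 0.004]
force: [0.6, -0.9, 6.7]
width: 0.148
gripper_force: 60.0
```

Emit:
jog_arm(
  rows=[
    [[0,0,0],[0,0,0],0.05],
    [[0,0,2],[0,0,0],0.05],
    [[0,0,5],[0,0,0],0.05],
    [[0,0,9],[0,0,0],0.05],
    [[0,0,13],[0,0,0],0.05],
    [[0,0,15],[0,0,0],0.05],
    [[0,0,15],[0,0,0],0.05],
  ],
)

```text
clock: 24.28
position: [0.6233, 0.3356, 0.1866]
ee_rot: [1.531, 2.742, 0.003]
force: [-0.7, 0.8, -3.4]
width: 0.148
gripper_force: 60.0
```

Emit:
jog_arm(
  rows=[
    [[0,-3,0],[0,0,2],0.05],
    [[0,-8,0],[0,0,4],0.05],
    [[0,-13,0],[0,0,6],0.05],
    [[0,-18,0],[0,0,8],0.05],
    [[0,-23,0],[0,0,10],0.05],
    [[0,-28,0],[0,0,12],0.05],
    [[0,-33,0],[0,0,14],0.05],
    [[0.5,-38,0],[0,0,16],0.05],
  ],
)

```text
clock: 25.28
position: [0.6269, -0.0471, 0.1832]
ee_rot: [-1.132, -2.928, 0.002]
force: [1.7, -0.5, -2.6]
width: 0.143
gripper_force: 60.0
```

Emit:
jog_arm(
  rows=[
    [[0.5,-4.5,0],[0,0,2.5],0.05],
    [[0.7,-8,0],[0,0,2.5],0.05],
    [[0.7,-9.1,0],[0,0,2.5],0.05],
    [[0.7,-9.1,0],[0,0,2.5],0.05],
    [[0.7,-9.1,0],[0,0,2.5],0.05],
    [[0.7,-9.1,0],[0,0,2.5],0.05],
  ],
)

```text
clock: 26.02
position: [0.6351, -0.1342, 0.1853]
ee_rot: [1.067, 2.955, 0.001]
force: [-0.5, -0.0, -3.2]
width: 0.149
gripper_force: 60.0
```

Run:
```python
from h import *
w=grab('wrist'); t=grab('top'); save(w,'w5.png',None,1.4); o=w['state']; print(o['position'],R.from_rotvec(o['ee_rot']).as_matrix()[:,1],o['joints'].round(2))
```

```text
[ 0.63512088 -0.13420726  0.18525066] [6.39080342e-01 7.69139894e-01 3.73300254e-04] [ 0.79  0.81 -1.21  1.5   0.77  1.36  0.4 ]
```

View pics/w5.png

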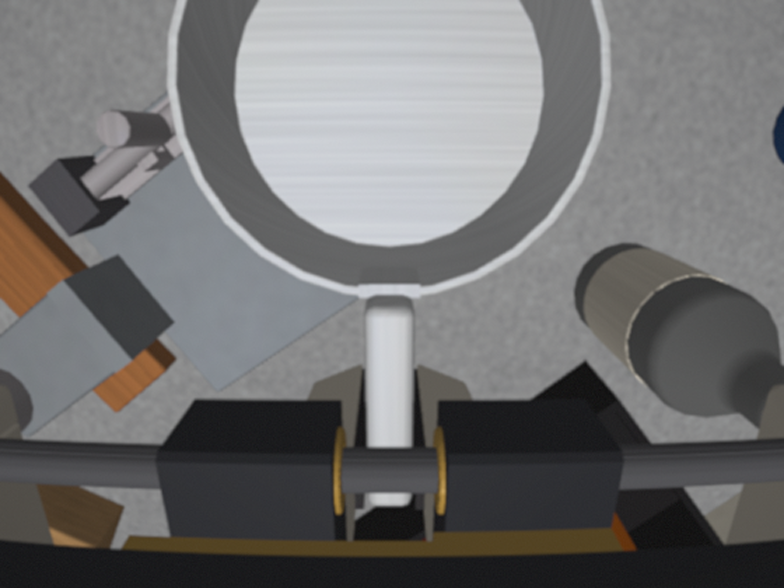

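The pan hangs straight in the grip, with its rim from x 172 to 608 and its near edge at (389,293). I check its tilt and centre from depth.

```bash
cat > held.py <<'E'
from h import *
# held pan: floor plane & centre from wrist depth. args: floor polygon box in px (560 scale), rim height, radius
def held(w,h,r,box=(180,20,370,160),mat=(.5615,-.073)):
    W=cloud(w); o=w['state']; M=R.from_rotvec(o['ee_rot']).as_matrix(); p=np.array(o['position'])
    g=p-.0*M[:,2]; tx=M[:,0]
    L=(W-p)@M  # tool coords
    zf=.019+h+.009-.005-.019  # floor below tcp along tool z approx
    Q=L.reshape(-1,3); Q=Q[np.isfinite(Q).all(1)]
    f=Q[(np.abs(Q[:,2]-(h+.009-.005-.019))<.015)&(np.hypot(Q[:,0]-.098,Q[:,1])<r-.014)]
    A=np.c_[f[:,:2],np.ones(len(f))]; k=np.linalg.lstsq(A,f[:,2],rcond=None)[0]
    print('floor n',len(f),'tilt deg x,y',np.degrees(k[:2]).round(2),'z at centre',(k@[.098,0,1]).round(4))
    e=Q[(np.abs(Q[:,2]-(.009-.019))<.006)&(np.abs(np.hypot(Q[:,0]-.098,Q[:,1])-r)<.012)&(Q[:,0]>.055)]
    e=e[np.abs(np.arctan2(e[:,1],e[:,0]-.098))<2.6]
    from scipy.optimize import least_squares
    s=least_squares(lambda c:np.hypot(e[:,0]-c[0],e[:,1]-c[1])-(r-.0015),[.098,0],loss='soft_l1',f_scale=.002).x
    c=p+M@np.array([s[0],s[1],0]); a=np.degrees(np.arctan2(-tx[1],-tx[0]))
    print('rim n',len(e),'centre tool',s.round(4),'world',c[:2].round(4),'handle dir',a.round(1),'to mat cm',(100*(np.array(mat)-c[:2])).round(2),'bottom z',(p[2]-(k@[.098,0,1])-.005).round(4))
E
python3 -c "
from held import *
held(load('wrist'),.044,.062)"
```

```text
floor n 27657 tilt deg x,y [0.48 0.16] z at centre 0.0323
rim n 3642 centre tool [ 0.1002 -0.0015] world [ 0.5571 -0.0713] handle dir -39.7 to mat cm [ 0.44 -0.17] bottom z 0.1479
```

Emit:
jog_arm(
  rows=[
    [[0.4,-0.1,-3],[0,0,0],0.05],
    [[0.4,-0.1,-6],[0,0,0],0.05],
    [[0.4,-0.1,-8],[0,0,0],0.05],
    [[0.4,-0.1,-8.4],[0,0,0],0.05],
    [[0.4,-0.1,-8.6],[0,0,0],0.05],
    [[0.4,-0.1,-8.6],[0,0,0],0.05],
  ],
)

```text
clock: 26.88
position: [0.6397, -0.1367, 0.1001]
ee_rot: [1.07, 2.952, 0.001]
force: [0.8, -0.9, -2.1]
width: 0.149
gripper_force: 60.0
```

Emit:
jog_arm(
  rows=[
    [[0,0,-0.15],[0,0,0],0.05],
    [[0,0,-0.15],[0,0,0],0.05],
  ],
)

```text
clock: 27.12
position: [0.6398, -0.1369, 0.0986]
ee_rot: [1.071, 2.952, 0.001]
force: [0.4, -1.1, 3.1]
width: 0.147
gripper_force: 60.0
```

Emit:
jog_arm(
  rows=[
    [[0,0,-0.15],[0,0,0],0.05],
    [[0,0,-0.15],[0,0,0],0.05],
  ],
)

```text
clock: 27.38
position: [0.6402, -0.1371, 0.0981]
ee_rot: [1.071, 2.95, 0.001]
force: [-0.7, -2.2, 10.9]
width: 0.147
gripper_force: 60.0
```

Emit:
jog_arm(
  rows=[
    [[0,0,0],[0,0,0],0.3],
    [[0,0,0],[0,0,0],0.3],
    [[0,0,0],[0,0,0],0.3],
    [[0,0,5],[0,0,0],0.3],
    [[0,0,11],[0,0,0],0.3],
    [[0,0,17],[0,0,0],0.35],
    [[-2,5,22],[0,0,0],0.35],
    [[-5,11,26],[0,0,0],0.35],
  ],
)

```text
clock: 28.38
position: [0.5988, -0.0459, 0.3437]
ee_rot: [1.073, 2.952, 0.002]
force: [0.7, 0.5, 0.4]
width: 0.35
gripper_force: 0.0
```

Emit:
jog_arm(
  rows=[
    [[-2,5,0],[0,0,-4],0.35],
    [[-4,10,0],[0,0,-8],0.35],
    [[-6,15,-2],[0,0,-12],0.35],
    [[-8,20,-4],[0,0,-16],0.35],
    [[-10,25,-7],[0,0,-20],0.35],
    [[-12,30,-10],[0,0,-24],0.35],
    [[-14,35,-13],[0,0,-27],0.35],
    [[-15.6,38.3,-14],[0,0,-30],0.35],
  ],
)

```text
clock: 29.38
position: [0.4407, 0.3377, 0.2003]
ee_rot: [-1.797, -2.575, 0.003]
force: [0.6, -0.2, 0.2]
width: 0.353
gripper_force: 0.0
```

Emit:
jog_arm(
  rows=[
    [[0,0,0],[0,0,0],0.35],
    [[0,0,0],[0,0,0],0.35],
    [[0,0,0],[0,0,0],0.35],
  ],
)

```text
clock: 29.75
position: [0.4439, 0.335, 0.2022]
ee_rot: [1.801, 2.574, 0.0]
force: [-0.7, -0.7, 0.2]
width: 0.349
gripper_force: 0.0
```

```bash
cat > fitpan.py <<'E'
from h import *
from scipy.optimize import least_squares
# fit a pan standing with underside z0 from a depth image: rim circle + handle direction
def fit(d,c0,r,h,z0=0,hand=True):
    W=cloud(d); P=W.reshape(-1,3); P=P[np.isfinite(P).all(1)]; D=np.hypot(P[:,0]-c0[0],P[:,1]-c0[1])
    e=P[(np.abs(P[:,2]-z0-h)<.005)&(np.abs(D-r)<.035)]
    c=np.array(c0,float)
    for w in(.03,.012,.006):
        e2=e[np.abs(np.hypot(*(e[:,:2]-c).T)-r)<w]
        if len(e2)<30: print('few',len(e2)); break
        c=least_squares(lambda c:np.hypot(*(e2[:,:2]-c).T)-(r-.0015),c,loss='soft_l1',f_scale=.002).x
    q=P[(np.abs(P[:,2]-z0-h-.018)<.006)]; dd=q[:,:2]-c; rr=np.hypot(*dd.T); q=q[(rr>r+.01)&(rr<.128)]; dd=q[:,:2]-c
    a=np.degrees(np.arctan2(np.median(dd[:,1]/np.hypot(*dd.T)),np.median(dd[:,0]/np.hypot(*dd.T)))) if len(q) else None
    print('rim n',len(e2),'c',c.round(4),'handle n',len(q),'ang',a and round(a,1),'spread',np.degrees(np.std(np.arctan2(dd[:,1],dd[:,0]))).round(1) if len(q) else '')
    if a is not None:
        g=c+.098*np.array([np.cos(np.radians(a)),np.sin(np.radians(a))]); o=arm.observe(); M=R.from_rotvec(o['ee_rot']).as_matrix()
        ty=np.degrees(np.arctan2(M[1,1],M[0,1])); print('grasp',g.round(4),'shift cm',(100*(g-o['position'][:2])).round(2),'turn',round((a+90-ty+90)%180-90,1),'z',round(100*(z0+h+.009-.019-o['position'][2]),1),'j7',o['joints'][6].round(2))
    return c,a
E
python3 - <<'E'
from fitpan import *
t=grab('top'); w=grab('wrist')
print('62 top'); fit(t,(.5615,-.0725),.062,.044,.061)
print('53'); fit(w,(.4088,.4288),.053,.047)
print('44'); fit(w,(.5639,.214),.044,.050)
print('35'); fit(w,(.4186,.208),.035,.053)
E
```

```text
62 top
rim n 149 c [ 0.5638 -0.0728] handle n 102 ang -40.8 spread 36.8
grasp [ 0.638  -0.1369] shift cm [ 19.42 -47.2 ] turn 29.1 z -10.7 j7 -0.86
53
rim n 1208 c [0.4119 0.3817] handle n 1083 ang -70.1 spread 2.7
grasp [0.4452 0.2896] shift cm [ 0.14 -4.56] turn -0.2 z -16.5 j7 -0.86
44
rim n 159 c [0.5635 0.2161] handle n 170 ang 153.2 spread 2.1
grasp [0.476  0.2602] shift cm [ 3.22 -7.49] turn 43.2 z -16.2 j7 -0.86
35
rim n 105 c [0.4181 0.2093] handle n 884 ang 75.9 spread 7.7
grasp [0.442  0.3043] shift cm [-0.18 -3.08] turn -34.2 z -15.9 j7 -0.86
```

Run:
```python
from fitpan import *
t=load('top'); w=load('wrist')
fit(t,(.4119,.3817),.053,.047); fit(w,(.4119,.3817),.053,.047)
for n,d in(('t',t),('w',w)):
    P=cloud(d).reshape(-1,3);P=P[np.isfinite(P).all(1)]
    q=P[(abs(P[:,2]-.0055)<.003)&(np.hypot(P[:,0]-.41,P[:,1]-.4)<.12)]; q=q[(q[:,2]>.003)]
    g=[np.sum(np.hypot(q[:,0]-.411,q[:,1]-y)<.04) for y in(.34,.36,.38,.40,.42,.44)]; print(n,g)
for k,(u,v) in {'62':(.5638,-.0728)}.items(): pass
P=cloud(t).reshape(-1,3);P=P[np.isfinite(P).all(1)]
for a in range(-180,180,10):
    c=np.array([.5625,-.0727])+.1*np.array([np.cos(np.radians(a)),np.sin(np.radians(a))]); s=P[np.hypot(*(P[:,:2]-c).T)<.008]; print(a,len(s),np.median(s[:,2]).round(3) if len(s) else '',end=' | ')
```

```text
few 0
rim n 0 c [0.4119 0.3817] handle n 0 ang None spread 
rim n 1946 c [0.4118 0.3826] handle n 1100 ang -70.3 spread 2.7
grasp [0.4448 0.2903] shift cm [ 0.11 -4.48] turn -0.3 z -16.5 j7 -0.86
t [np.int64(0), np.int64(0), np.int64(0), np.int64(0), np.int64(0), np.int64(0)]
w [np.int64(2480), np.int64(4276), np.int64(5804), np.int64(4899), np.int64(3092), np.int64(1437)]
-180 21 -0.0 | -170 18 -0.0 | -160 18 -0.001 | -150 23 0.002 | -140 34 0.061 | -130 18 0.078 | -120 21 0.059 | -110 20 0.061 | -100 22 0.059 | -90 19 0.06 | -80 19 0.059 | -70 22 0.061 | -60 21 0.059 | -50 10 0.059 | -40 19 0.123 | -30 11 -0.001 | -20 16 -0.0 | -10 17 0.001 | 0 17 0.001 | 10 17 -0.001 | 20 16 -0.001 | 30 4 0.001 | 40 13 0.059 | 50 17 0.054 | 60 17 -0.001 | 70 17 -0.001 | 80 16 0.0 | 90 19 -0.002 | 100 19 -0.001 | 110 18 0.0 | 120 19 0.003 | 130 28 0.058 | 140 24 0.001 | 150 17 0.0 | 160 18 -0.001 | 170 17 -0.003 |
```

Pan_53 was knocked about 46 mm and is now at (.412,.382); its handle direction is unchanged. I grasp it there.

Emit:
jog_arm(
  rows=[
    [[0.1,-4.5,-5],[0,0,0],0.35],
    [[0.1,-4.5,-10],[0,0,0],0.35],
    [[0.1,-4.5,-14],[0,0,0],0.35],
    [[0.1,-4.5,-16.4],[0,0,0],0.35],
    [[0.1,-4.5,-16.4],[0,0,0],0.05],
    [[0.1,-4.5,-16.4],[0,0,0],0.05],
    [[0.1,-4.5,-16.4],[0,0,0],0.05],
    [[0.1,-4.5,-16.4],[0,0,0],0.05],
  ],
  newtons=60,
)

```text
clock: 30.85
position: [0.4446, 0.2913, 0.0391]
ee_rot: [1.799, 2.574, 0.002]
force: [1.1, -0.8, 5.3]
width: 0.146
gripper_force: 59.9
```

Emit:
jog_arm(
  rows=[
    [[0,0,0],[0,0,0],0.05],
    [[0,0,2],[0,0,0],0.05],
    [[0,0,5],[0,0,0],0.05],
    [[0,0,9],[0,0,0],0.05],
    [[0,0,13],[0,0,0],0.05],
    [[0,0,16],[0,0,0],0.05],
    [[0,0,16],[0,0,0],0.05],
  ],
)

```text
clock: 31.72
position: [0.4443, 0.2922, 0.2009]
ee_rot: [1.797, 2.575, 0.006]
force: [0.2, -0.7, -3.0]
width: 0.151
gripper_force: 59.9
```

Emit:
jog_arm(
  rows=[
    [[0.5,-3,0],[0,0,-2],0.05],
    [[2,-8,0],[0,0,-4],0.05],
    [[4,-13,0],[0,0,-6],0.05],
    [[6,-18,0],[0,0,-8],0.05],
    [[8,-23,0],[0,0,-10],0.05],
    [[9,-28,0],[0,0,-12],0.05],
    [[10,-33,0],[0,0,-14],0.05],
    [[11,-38,0],[0,0,-15],0.05],
  ],
)

```text
clock: 32.72
position: [0.5531, -0.0906, 0.1971]
ee_rot: [-2.119, -2.317, 0.002]
force: [0.3, 0.4, -2.7]
width: 0.148
gripper_force: 59.9
```

Emit:
jog_arm(
  rows=[
    [[1,-4.5,0],[0,0,0],0.05],
    [[1.7,-7.5,0],[0,0,0],0.05],
    [[1.7,-8.2,0],[0,0,0],0.05],
    [[1.7,-8.2,0],[0,0,0],0.05],
    [[1.7,-8.2,0],[0,0,0],0.05],
    [[1.7,-8.2,0],[0,0,0],0.05],
  ],
)

```text
clock: 33.48
position: [0.5708, -0.1696, 0.1982]
ee_rot: [2.117, 2.321, 0.0]
force: [0.1, 0.3, -1.8]
width: 0.147
gripper_force: 59.9
```

Run:
```python
from held import *
w=grab('wrist'); held(w,.047,.053,mat=(.563,-.0725))
P=cloud(w).reshape(-1,3);P=P[np.isfinite(P).all(1)]
from fitpan import fit
s=grab('scene'); print('62 scene'); fit(s,(.5635,-.0727),.062,.044,.061); print('62 wrist');fit(w,(.5635,-.0727),.062,.044,.061)
```

```text
floor n 19318 tilt deg x,y [0.51 0.05] z at centre 0.0345
rim n 3899 centre tool [ 0.0971 -0.0011] world [ 0.5608 -0.0729] handle dir -84.7 to mat cm [0.22 0.04] bottom z 0.1587
62 scene
rim n 44 c [ 0.5652 -0.0762] handle n 90 ang -40.7 spread 33.4
grasp [ 0.6395 -0.14  ] shift cm [6.86 3.01] turn 44.1 z -10.3 j7 -0.15
62 wrist
few 1
rim n 1 c [ 0.5635 -0.0727] handle n 1979 ang -42.1 spread 36.4
grasp [ 0.6362 -0.1385] shift cm [6.53 3.16] turn 42.6 z -10.3 j7 -0.15
```

Emit:
jog_arm(
  rows=[
    [[0.2,-0.1,-3],[0,0,0],0.05],
    [[0.2,-0.1,-6],[0,0,0],0.05],
    [[0.2,-0.1,-8.3],[0,0,0],0.05],
    [[0.2,-0.1,-8.9],[0,0,0],0.05],
    [[0.2,-0.1,-9.1],[0,0,0],0.05],
    [[0.2,-0.1,-9.1],[0,0,0],0.05],
  ],
)

```text
clock: 34.33
position: [0.5735, -0.1718, 0.108]
ee_rot: [2.119, 2.318, 0.001]
force: [0.2, 0.4, -2.4]
width: 0.149
gripper_force: 59.9
```

Emit:
jog_arm(
  rows=[
    [[0,0,-0.15],[0,0,0],0.05],
    [[0,0,-0.15],[0,0,0],0.05],
  ],
)

```text
clock: 34.58
position: [0.5733, -0.172, 0.1061]
ee_rot: [2.119, 2.318, 0.001]
force: [0.2, -0.4, -0.9]
width: 0.149
gripper_force: 59.9
```

Emit:
jog_arm(
  rows=[
    [[0,0,-0.15],[0,0,0],0.05],
    [[0,0,-0.15],[0,0,0],0.05],
  ],
)

```text
clock: 34.83
position: [0.5737, -0.1724, 0.1054]
ee_rot: [2.119, 2.317, 0.0]
force: [-1.4, -2.9, 8.1]
width: 0.147
gripper_force: 59.9
```

Emit:
jog_arm(
  rows=[
    [[0,0,-0.1],[0,0,0],0.05],
    [[0,0,-0.1],[0,0,0],0.05],
  ],
)

```text
clock: 35.08
position: [0.5739, -0.1727, 0.105]
ee_rot: [2.119, 2.316, 0.0]
force: [-3.4, -3.5, 13.0]
width: 0.15
gripper_force: 60.0
```

Emit:
jog_arm(
  rows=[
    [[0,0,0],[0,0,0],0.3],
    [[0,0,0],[0,0,0],0.3],
    [[0,0,0],[0,0,0],0.3],
    [[0,0,4],[0,0,0],0.3],
    [[0,0,9],[0,0,0],0.3],
    [[0,3,13],[0,0,0],0.35],
    [[0,9,13],[0,0,0],0.35],
    [[0,15,13],[0,0,2],0.35],
  ],
)

```text
clock: 36.08
position: [0.573, -0.0206, 0.2336]
ee_rot: [2.079, 2.354, 0.001]
force: [0.7, 0.6, -0.2]
width: 0.346
gripper_force: 0.0
```

Emit:
jog_arm(
  rows=[
    [[0,6,-1],[0,0,0.5],0.35],
    [[0.3,13.9,-2],[0,0,0.5],0.35],
    [[0.3,13.9,-2],[0,0,0.5],0.35],
    [[0.3,13.9,-2],[0,0,0.5],0.35],
    [[0.3,13.9,-2],[0,0,0.5],0.35],
  ],
)

```text
clock: 36.7
position: [0.5763, 0.1149, 0.2128]
ee_rot: [2.071, 2.362, -0.002]
force: [0.5, -0.4, 0.6]
width: 0.347
gripper_force: 0.0
```

Run:
```python
from fitpan import *
t=grab('top'); w=grab('wrist')
print('44'); fit(w,(.5639,.214),.044,.050)
print('53 top'); fit(t,(.5625,-.0738),.053,.047,.066)
print('62 top'); fit(t,(.5625,-.0738),.062,.044,.061)
save(t,'t6.png',(250,150,400,260),5)
```

```text
44
rim n 1584 c [0.5635 0.2142] handle n 1361 ang -81.8 spread 2.8
grasp [0.5775 0.1172] shift cm [0.11 0.24] turn 0.8 z -17.3 j7 -0.59
53 top
rim n 75 c [ 0.5652 -0.0746] handle n 121 ang -84.3 spread 18.9
grasp [ 0.5749 -0.1721] shift cm [ -0.15 -28.69] turn -1.7 z -11.0 j7 -0.59
62 top
rim n 60 c [ 0.5631 -0.072 ] handle n 129 ang -42.1 spread 27.7
grasp [ 0.6358 -0.1378] shift cm [  5.94 -25.25] turn 40.4 z -11.8 j7 -0.59
```

View pics/t6.png

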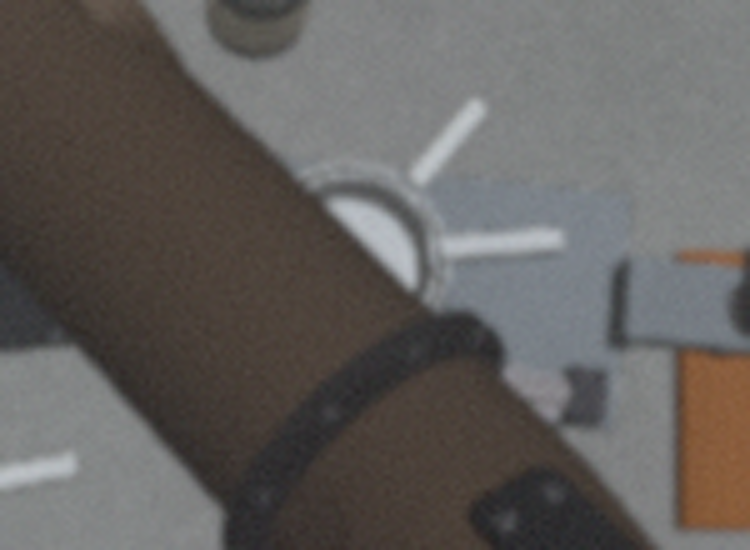

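The top crop shows pan_53 nested in pan_62 at about (385,240), with handles at (450,140) and (505,242), well apart. Now pan_44.

Emit:
jog_arm(
  rows=[
    [[0.1,0.2,-5],[0,0,0.8],0.35],
    [[0.1,0.2,-10],[0,0,0.8],0.35],
    [[0.1,0.2,-15],[0,0,0.8],0.35],
    [[0.1,0.2,-17.2],[0,0,0.8],0.35],
    [[0.1,0.2,-17.2],[0,0,0.8],0.05],
    [[0.1,0.2,-17.2],[0,0,0.8],0.05],
    [[0.1,0.2,-17.2],[0,0,0.8],0.05],
    [[0.1,0.2,-17.2],[0,0,0.8],0.05],
  ],
  newtons=60,
)

```text
clock: 37.8
position: [0.5782, 0.1192, 0.0426]
ee_rot: [2.051, 2.377, 0.003]
force: [0.6, -1.9, 7.3]
width: 0.146
gripper_force: 60.0
```

Emit:
jog_arm(
  rows=[
    [[0,0,0],[0,0,0],0.05],
    [[0,0,2],[0,0,0],0.05],
    [[0,0,5],[0,0,0],0.05],
    [[0,0,9],[0,0,0],0.05],
    [[0,0,13],[0,0,0],0.05],
    [[0,0,17],[0,0,0],0.05],
    [[0,0,17],[0,0,0],0.05],
  ],
)

```text
clock: 38.67
position: [0.5779, 0.1205, 0.2154]
ee_rot: [2.049, 2.377, 0.008]
force: [0.6, 0.5, -2.2]
width: 0.144
gripper_force: 60.0
```

Emit:
jog_arm(
  rows=[
    [[-1,-2,0],[0,0,-9],0.05],
    [[-2.5,-5,0],[0,0,-18],0.05],
    [[-4,-8,0],[0,0,-27],0.05],
    [[-5.5,-11,0],[0,0,-36],0.05],
    [[-7,-14,0],[0,0,-45],0.05],
    [[-8.5,-17,0],[0,0,-54],0.05],
    [[-10,-20,0],[0,0,-63],0.05],
    [[-10.7,-22,0],[0,0,-72],0.05],
  ],
)

```text
clock: 39.67
position: [0.468, -0.1022, 0.2106]
ee_rot: [-3.06, -0.709, 0.003]
force: [0.9, 0.2, -1.4]
width: 0.148
gripper_force: 60.0
```

Emit:
jog_arm(
  rows=[
    [[0,-0.8,0],[0,0,-6],0.05],
    [[0,-0.8,0],[0,0,-6],0.05],
    [[0,-0.8,0],[0,0,-6],0.05],
    [[0,-0.8,0],[0,0,-6],0.05],
  ],
)

```text
clock: 40.17
position: [0.4698, -0.1081, 0.211]
ee_rot: [-3.091, -0.561, 0.0]
force: [-0.3, 0.2, -1.8]
width: 0.146
gripper_force: 60.0
```

Run:
```python
from held import *
w=grab('wrist'); held(w,.050,.044,mat=(.563,-.0738)); o=w['state'];print(o['position'],o['joints'][6])
```

```text
floor n 11888 tilt deg x,y [0.35 0.05] z at centre 0.038
rim n 3293 centre tool [0.0951 0.    ] world [ 0.5589 -0.0747] handle dir -159.4 to mat cm [0.41 0.09] bottom z 0.168
[ 0.4698424  -0.1081238   0.21095924] -1.3185460584810775
```

Emit:
jog_arm(
  rows=[
    [[0.5,0,-3],[0,0,0],0.05],
    [[0.5,0,-6],[0,0,0],0.05],
    [[0.5,0,-8.5],[0,0,0],0.05],
    [[0.5,0,-9.3],[0,0,0],0.05],
    [[0.5,0,-9.5],[0,0,0],0.05],
    [[0.5,0,-9.5],[0,0,0],0.05],
  ],
)

```text
clock: 40.98
position: [0.4755, -0.1089, 0.1168]
ee_rot: [3.091, 0.558, 0.002]
force: [-0.1, -0.2, -1.5]
width: 0.145
gripper_force: 60.0
```

Emit:
jog_arm(
  rows=[
    [[0,0,-0.15],[0,0,0],0.05],
    [[0,0,-0.15],[0,0,0],0.05],
  ],
)

```text
clock: 41.22
position: [0.4752, -0.109, 0.1149]
ee_rot: [3.091, 0.557, 0.001]
force: [0.3, 0.4, -0.7]
width: 0.149
gripper_force: 60.0
```

Emit:
jog_arm(
  rows=[
    [[0,0,-0.1],[0,0,0],0.05],
    [[0,0,-0.1],[0,0,0],0.05],
  ],
)

```text
clock: 41.48
position: [0.4749, -0.1091, 0.1141]
ee_rot: [3.091, 0.557, 0.0]
force: [-3.5, 0.2, 8.0]
width: 0.15
gripper_force: 60.0
```

Emit:
jog_arm(
  rows=[
    [[0,0,0],[0,0,0],0.3],
    [[0,0,0],[0,0,0],0.3],
    [[0,0,0],[0,0,0],0.3],
    [[0,0,5],[0,0,0],0.3],
    [[0,0,10],[0,0,0],0.35],
    [[-1,3,11],[0,0,10],0.35],
    [[-2,8,11],[0,0,20],0.35],
    [[-3,13,11],[0,0,30],0.35],
  ],
)

```text
clock: 42.48
position: [0.4447, 0.0222, 0.2239]
ee_rot: [2.838, 1.345, 0.001]
force: [1.2, 0.4, 0.5]
width: 0.35
gripper_force: 0.0
```

Emit:
jog_arm(
  rows=[
    [[-0.3,4,0],[0,0,10],0.35],
    [[-0.8,9,0],[0,0,20],0.35],
    [[-0.8,9,0],[0,0,30],0.35],
    [[-0.8,9,0],[0,0,40],0.35],
    [[-0.8,9,0],[0,0,50],0.35],
    [[-0.8,9,0],[0,0,50],0.35],
    [[-0.8,9,0],[0,0,50],0.35],
  ],
)

```text
clock: 43.35
position: [0.4369, 0.111, 0.2235]
ee_rot: [-2.015, -2.41, -0.0]
force: [0.2, 0.1, 0.2]
width: 0.351
gripper_force: 0.0
```

Run:
```python
from fitpan import *
t=grab('top'); w=grab('wrist')
print('35'); fit(w,(.4186,.208),.035,.053)
print('44 top'); fit(t,(.564,-.075),.044,.050,.071)
print('53 top'); fit(t,(.5637,-.075),.053,.047,.066)
```

```text
35
rim n 1096 c [0.4179 0.2085] handle n 1483 ang -78.9 spread 3.1
grasp [0.4367 0.1123] shift cm [-0.02  0.13] turn 0.8 z -18.1 j7 -0.54
44 top
rim n 109 c [ 0.5651 -0.0744] handle n 138 ang -159.2 spread 25.6
grasp [ 0.4735 -0.1093] shift cm [  3.66 -22.03] turn -79.5 z -11.3 j7 -0.54
53 top
rim n 129 c [ 0.5648 -0.0748] handle n 158 ang -86.1 spread 38.3
grasp [ 0.5714 -0.1726] shift cm [ 13.45 -28.37] turn -6.4 z -12.1 j7 -0.54
```

Emit:
jog_arm(
  rows=[
    [[0,0.1,-5],[0,0,0.8],0.35],
    [[0,0.1,-10],[0,0,0.8],0.35],
    [[0,0.1,-15],[0,0,0.8],0.35],
    [[0,0.1,-18],[0,0,0.8],0.35],
    [[0,0.1,-18],[0,0,0.8],0.05],
    [[0,0.1,-18],[0,0,0.8],0.05],
    [[0,0.1,-18],[0,0,0.8],0.05],
    [[0,0.1,-18],[0,0,0.8],0.05],
  ],
  newtons=60,
)

```text
clock: 44.45
position: [0.4378, 0.1122, 0.0446]
ee_rot: [1.993, 2.426, 0.003]
force: [-0.0, -0.5, 2.7]
width: 0.146
gripper_force: 60.0
```

Emit:
jog_arm(
  rows=[
    [[0,0,0],[0,0,0],0.05],
    [[0,0,2],[0,0,0],0.05],
    [[0,0,5],[0,0,0],0.05],
    [[0,0,9],[0,0,0],0.05],
    [[0,0,13],[0,0,0],0.05],
    [[0,0,18],[0,0,0],0.05],
    [[0,0,18.5],[0,0,0],0.05],
  ],
)

```text
clock: 45.32
position: [0.4382, 0.1129, 0.2313]
ee_rot: [1.991, 2.425, 0.005]
force: [1.0, 0.4, -1.5]
width: 0.149
gripper_force: 60.0
```

Emit:
jog_arm(
  rows=[
    [[0.5,-1,0],[0,0,-9],0.05],
    [[1,-2,0],[0,0,-19],0.05],
    [[1.5,-3.5,0],[0,0,-29],0.05],
    [[2,-5,0],[0,0,-39],0.05],
    [[2.5,-6.5,0],[0,0,-49],0.05],
    [[3,-8,0],[0,0,-59],0.05],
    [[3.5,-10,0],[0,0,-69],0.05],
    [[4,-12,0],[0,0,-79],0.05],
  ],
)

```text
clock: 46.32
position: [0.476, -0.0088, 0.2272]
ee_rot: [-3.084, -0.597, 0.004]
force: [0.1, -0.2, -0.9]
width: 0.149
gripper_force: 60.0
```

Emit:
jog_arm(
  rows=[
    [[0.6,-1.1,0],[0,0,-10],0.05],
    [[0.6,-1.1,0],[0,0,-20],0.05],
    [[0.6,-1.1,0],[0,0,-30],0.05],
    [[0.6,-1.1,0],[0,0,-40],0.05],
    [[0.6,-1.1,0],[0,0,-50],0.05],
    [[0.6,-1.1,0],[0,0,-57],0.05],
    [[0.6,-1.1,0],[0,0,-57],0.05],
    [[0.6,-1.1,0],[0,0,-57],0.05],
  ],
)

```text
clock: 47.32
position: [0.4825, -0.0189, 0.2279]
ee_rot: [2.999, -0.934, -0.002]
force: [-0.8, -0.7, -0.9]
width: 0.151
gripper_force: 60.0
```

Run:
```python
from held import *
w=grab('wrist'); held(w,.053,.035,mat=(.5645,-.0748)); o=w['state'];print(o['position'],o['joints'][6])
```

```text
floor n 5748 tilt deg x,y [ 0.17 -0.04] z at centre 0.0397
rim n 3123 centre tool [0.0972 0.0016] world [ 0.5616 -0.0754] handle dir 145.4 to mat cm [0.29 0.06] bottom z 0.1832
[ 0.48246351 -0.01892542  0.22791405] -2.4020330541743635
```

Emit:
jog_arm(
  rows=[
    [[0.3,0.1,-3],[0,0,0],0.05],
    [[0.3,0.1,-6],[0,0,0],0.05],
    [[0.3,0.1,-9],[0,0,0],0.05],
    [[0.3,0.1,-10.2],[0,0,0],0.05],
    [[0.3,0.1,-10.5],[0,0,0],0.05],
    [[0.3,0.1,-10.5],[0,0,0],0.05],
  ],
)

```text
clock: 48.12
position: [0.4865, -0.0178, 0.1242]
ee_rot: [-2.998, 0.938, -0.002]
force: [-0.3, -0.7, -0.7]
width: 0.151
gripper_force: 60.0
```

Emit:
jog_arm(
  rows=[
    [[0,0,-0.15],[0,0,0],0.05],
    [[0,0,-0.15],[0,0,0],0.05],
  ],
)

```text
clock: 48.38
position: [0.4862, -0.018, 0.1225]
ee_rot: [-2.998, 0.938, -0.001]
force: [0.1, 0.5, 0.0]
width: 0.148
gripper_force: 60.0
```

Emit:
jog_arm(
  rows=[
    [[0,0,-0.1],[0,0,0],0.05],
    [[0,0,-0.1],[0,0,0],0.05],
  ],
)

```text
clock: 48.62
position: [0.4861, -0.0179, 0.1213]
ee_rot: [-2.998, 0.938, -0.001]
force: [-0.7, 0.3, 0.5]
width: 0.151
gripper_force: 60.0
```

Emit:
jog_arm(
  rows=[
    [[0,0,-0.1],[0,0,0],0.05],
    [[0,0,-0.1],[0,0,0],0.05],
  ],
)

```text
clock: 48.88
position: [0.4858, -0.0175, 0.1205]
ee_rot: [-2.998, 0.938, -0.0]
force: [-4.2, 1.7, 8.7]
width: 0.144
gripper_force: 60.0
```

Emit:
jog_arm(
  rows=[
    [[0,0,-0.05],[0,0,0],0.05],
    [[0,0,-0.05],[0,0,0],0.05],
  ],
)

```text
clock: 49.12
position: [0.4857, -0.0173, 0.1202]
ee_rot: [-2.998, 0.937, 0.0]
force: [-5.7, 2.3, 12.0]
width: 0.147
gripper_force: 60.0
```

Seated. I release it, lift clear and check everything.

Emit:
jog_arm(
  rows=[
    [[0,0,0],[0,0,0],0.3],
    [[0,0,0],[0,0,0],0.3],
    [[0,0,0],[0,0,0],0.3],
    [[0,0,5],[0,0,0],0.3],
    [[0,0,10],[0,0,0],0.35],
    [[-4,3,15],[0,0,0],0.35],
    [[-7,6,20],[0,0,5],0.35],
    [[-10,8,25],[0,0,10],0.35],
  ],
)

```text
clock: 50.12
position: [0.3896, 0.0596, 0.3626]
ee_rot: [3.07, -0.668, -0.0]
force: [1.6, -0.2, -0.0]
width: 0.35
gripper_force: 0.0
```

Emit:
jog_arm(
  rows=[
    [[0,0,0],[0,0,10],0.35],
    [[0,0,0],[0,0,20],0.35],
    [[0,0,0],[0,0,25],0.35],
    [[0,0,0],[0,0,25],0.35],
  ],
)

```text
clock: 50.62
position: [0.3908, 0.0585, 0.3613]
ee_rot: [3.141, 0.006, 0.0]
force: [-0.2, -0.4, 0.0]
width: 0.348
gripper_force: 0.0
```

Run:
```python
from fitpan import *
w=grab('wrist'); save(w,'w7.png',None,1.4)
for n,r,h,z in(('62',.062,.044,.061),('53',.053,.047,.066),('44',.044,.05,.071),('35',.035,.053,.076)): print(n,end=' '); fit(w,(.564,-.0745),r,h,z)
P=cloud(w).reshape(-1,3);P=P[np.isfinite(P).all(1)]
c=np.array([.564,-.0745])
for n,a,ht in(('62',-40,.123),('53',-85,.131),('44',-159.5,.139),('35',145.4,.147)):
  for r in(.08,.115):
    q=c+r*np.array([np.cos(np.radians(a)),np.sin(np.radians(a))]); s=P[np.hypot(*(P[:,:2]-q).T)<.005]; print(n,r,'top z',np.percentile(s[:,2],60).round(4) if len(s) else None,'want',ht)
s=P[np.hypot(*(P[:,:2]-c).T)<.02]; A=np.c_[s[:,:2]-c,np.ones(len(s))]; print('inner floor',np.linalg.lstsq(A,s[:,2],rcond=None)[0].round(4),'want .081')
```

```text
62 rim n 552 c [ 0.5636 -0.0743] handle n 378 ang -128.0 spread 25.3
grasp [ 0.5033 -0.1515] shift cm [ 11.25 -21.  ] turn 51.9 z -26.6 j7 -1.83
53 rim n 518 c [ 0.5641 -0.0756] handle n 829 ang -89.0 spread 60.2
grasp [ 0.5658 -0.1736] shift cm [ 17.5  -23.21] turn -89.2 z -25.8 j7 -1.83
44 rim n 554 c [ 0.5644 -0.076 ] handle n 1339 ang -161.2 spread 93.1
grasp [ 0.4716 -0.1076] shift cm [  8.08 -16.61] turn 18.7 z -25.0 j7 -1.83
35 rim n 439 c [ 0.5651 -0.0739] handle n 1438 ang 145.4 spread 89.3
grasp [ 0.4845 -0.0182] shift cm [ 9.36 -7.67] turn -34.8 z -24.2 j7 -1.83
62 0.08 top z None want 0.123
62 0.115 top z None want 0.123
53 0.08 top z 0.1325 want 0.131
53 0.115 top z 0.1314 want 0.131
44 0.08 top z 0.1397 want 0.139
44 0.115 top z 0.1399 want 0.139
35 0.08 top z 0.1479 want 0.147
35 0.115 top z 0.148 want 0.147
inner floor [-0.0015  0.0017  0.0823] want .081
```

View pics/w7.png

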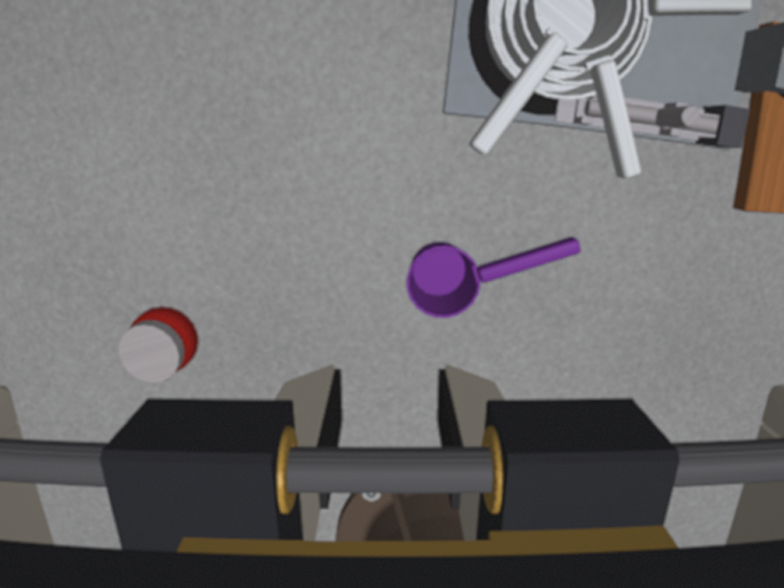

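The four pans are nested concentrically at (565,15). Their handles are fanned apart and level at the expected heights, the bolt is in its keeper, and the purple pan hasn't moved. I hand in the job.

```bash
python3 -c "
from cell import arm
print(arm.sign_off())"
```

```text
the job is handed in; nothing more can be done
None
```

I handed in the job, and no verdict came back: the plank is under the jack foot, which is wound to an estimated 60–70 N, the bolt is pushed to its stop in the keeper, and all four pans are nested flat on the mat with their handles fanned apart.

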